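# Load the dry-block heater

## Robot

A 7-joint arm with a two-finger parallel gripper is mounted at the origin on the work surface. World frame = base frame: x ahead of the robot, y to its left, z up, the work surface at z = 0. Lengths are in m, angles in rad, forces in N, time in s.
With the tool pointing down it reaches from about 0.4 to 0.875 m from the base axis. Payload 19.3 kg.
Tool frame: the origin (TCP) lies on the centre line of the jaws, within the pads' length; the fingertips stand 14 mm ahead of it and the grasp point (between the pads) lies 5 mm behind it; z points along the fingers, y is the line along which they close (so a half turn about z gives the same grasp; the last joint's range is limited). The gripper opens to 85 mm and grips with 20 to 120 N. Pads are 22 mm wide; open, the fingers measure 114 mm over their backs; the gripper's body (76 mm by 85 mm) begins 54 mm behind the grasp point. The pads swing forward as they close: fully open they stand 13 mm farther back than shut.
Start: joints at [1.101, 0.521, -0.036, 1.599, 0.021, 1.021, -0.113], TCP at [0.243, -0.576, 0.209] pointing down, gripper open.
Joint ranges: [-2.91, 2.91], [-0.3, 2.13], [-1.5, 1.42], [0.17, 2.43], [-1.26, 4.41], [0.16, 1.93], [-2.52, 2.52]. Speed limits (rad/s): [1.89, 1.89, 2.39, 2.39, 3.01, 3.01, 3.01].

## Interface

Orientations are given as [roll, pitch, yaw] about the fixed x, y, z axes, in that order (R = Rz(yaw) Ry(pitch) Rx(roll)).
In Python, from workcell import bot, grab_frame, regions_of gives the robot as it stands. The module is installed in compiled form; this text tells all that it offers.
- The arm moves only by the tool play_rows, never from a script. Its argument "plan" is a list of rows, each a list of 3 entries, a list of its own where there are three numbers: the shift along the tool's x, y, z in units of 2.5 cm (1.0 is 2.5 cm), then the turn, a rotation vector about the tool's x, y, z in units of 0.15 rad (1.0 is 0.15 rad), then the closure, from -1 (fully open) to 1 (shut). In form: [[[tx, ty, tz], [rx, ry, rz], jaw], ...]. A call has 1 to 20 rows; each row shifts and turns the commanded pose from where the row before left it, along the tool's axes as they then stand; what a row does not reach is not made up. A row lasts 1/8 s, in which the tool goes at most 62.5 mm and 10.7 degrees, less where a joint would pass 70% of its speed; a pose out of reach is approached as far as the arm can. A call with a number of a shift or a turn outside -1 to 1 is refused whole. A call with a gripper value outside its range is refused whole. The fingers move at their own pace and stop on an object; "newtons" is the grip in N (left out, the last holds). Time passes only in rows, so rows that do not move let the fingers close. It gives the time, the measured TCP pose, the force, the opening and the grip force at its end, in the units of the state.
- bot.observe(): the state, without advancing time (a new reading comes with each control period).
- grab_frame(name): name is "side" or "top" or "wrist"; returns a dict with "pixels" (480x640x3 uint8, red, green, blue), "depth" (480x640 float32, m along the optical axis (not along the pixel's ray), 0 where there is no reading), "camera_matrix" (3x3 intrinsics, pixels), "distortion" ([k1, k2, p1, p2, k3] as OpenCV has them; the pictures are not rectified), "R" (3x3) and "t" (3): a world point X has camera coordinates R X + t. Camera axes: x right, y down, z forward; pixel columns grow to the right and rows downward; lengths in m; the calibration is good to about 2 mm. A picture is of the moment at which its call begins.
- bot.job_done(): hands the job in; it is judged then, once.
Trained networks look in the newest picture that a camera, given by its name, has taken for a name from the list of things; names that differ only in an ending like _2 or _b are one class to them, and where a whole thing is asked for, a point or a joint stands for the part that bears it (a point fixed in the world has none). Each returns a list of dicts, best first, with "p" (0 to 1); they miss things now and then, are a little off and sometimes report something else, mostly with a low value. They report only what shows in the picture. A call takes as long as a camera call. They do not tell look-alikes from the thing itself.
- regions_of(thing, camera): "mask" (480x640 bool, what is visible of it) and "box" ([left, top, right, bottom] in pixels, round what is visible of it).
The state is a dict: "clock": time; "qpos": joint angles; "qd": joint speeds; "joint_efforts": joint torques, N m; "position": TCP position; "tool_rot": TCP orientation; "force": force on the tool from outside, world axes, zero at the start; "moment": the same for the moment, N m; "grip_width": finger opening in m; "finger_force": force on a finger pad.
Only numpy, scipy, OpenCV 4.12 (cv2) and the standard library are available. Lean on these libraries where they do the work, as an engineer would, in place of code of your own. Each camera call takes 0.05 s, during which the arm holds its last target. There are 200 camera calls.

## Task

Load the dry-block heater: first tip the lid up about one of its long edges (some 15 degrees or more, with that edge still resting on the heater), then lift it off and lay it right way up in the middle of the white bench mat. Take the plain filler blocks out of the pockets and stand each upright on the bench, seat every drilled heating block fully home, flat and square in a pocket of its own, then put the lid back squarely over the pocket plate, down on the deck, and only then press the start button. Leave the other things on the bench alone.

Things in the scene. Friction and masses are not known exactly. Their poses are not given: they have to be found in the camera images.
- heater: Dry-block heater: fixed low white box. Origin: on the bench under the centre of its dark pocket plate; x away from the robot, y along the row of pockets. Box: x -90..90, y -140..200 mm; flat deck 70 mm up. Plate 124 x 250 mm, centred, its top 78 mm up; the lid's skirt drops round it onto the deck. Three pockets at y = -82, 0, 82 mm, floors 55 mm up. Control end with start button at +y.
- lid: Grey hood lid, open below: 138 (x) x 264 (y) x 49 mm, 4 mm walls, 300 g; starts seated on the heater's deck round the plate (3 mm play each side). Origin: centre of its open underside, z up; seated, 70 mm above the heater's origin; fits either way round. A black grip bar stands centred on top: 14 mm thick (x), 90 mm long (y), from 49 to 85 mm above the origin.
- start (a joint): Start button on the heater's control end: travel in m, 0 released, 0.006 fully pressed; springs back; about 5 N fully down. It counts as pressed beyond 0.004.
- start_top (a point): Centre of the top of the round start button (28 mm across, pressed straight down), at x = -35, y = 170 mm in the heater's frame, 92 mm above the bench, 38 mm beyond the seated lid's end wall.
- pad: Flat white bench mat, 180 x 300 x 3 mm, fixed, to the robot's left, kept clear for the lid. Origin: centre of its underside; its long side runs along y.
- pocket0 (a point): Centre of the floor of heater pocket 0 (axes as the heater's). The pocket is 104 mm along x, 52 mm along y, 23 mm deep; its +x end is rounded, its -x end square.
- pocket1 (a point): Centre of the floor of heater pocket 1 (axes as the heater's). The pocket is 104 mm along x, 52 mm along y, 23 mm deep; its +x end is rounded, its -x end square.
- pocket2 (a point): Centre of the floor of heater pocket 2 (axes as the heater's). The pocket is 104 mm along x, 52 mm along y, 23 mm deep; its +x end is rounded, its -x end square.
- block0: Aluminium heating block, two rows of wells on top; 100 (x) x 48 (y) x 50 mm, 0.5 kg; -x end square, +x end a half-circle (radius 24). Origin: centre of underside, z up. Fits any pocket (2 mm play each side), rounded end in rounded end; home, it stands 27 mm above the plate. Starts upright at the robot's right, rounded end facing roughly away from it. Two or three are present (absent: None).
- block1: Aluminium heating block, two rows of wells on top; 100 (x) x 48 (y) x 50 mm, 0.5 kg; -x end square, +x end a half-circle (radius 24). Origin: centre of underside, z up. Fits any pocket (2 mm play each side), rounded end in rounded end; home, it stands 27 mm above the plate. Starts upright at the robot's right, rounded end facing roughly away from it. Two or three are present (absent: None).
- block2: Aluminium heating block, two rows of wells on top; 100 (x) x 48 (y) x 50 mm, 0.5 kg; -x end square, +x end a half-circle (radius 24). Origin: centre of underside, z up. Fits any pocket (2 mm play each side), rounded end in rounded end; home, it stands 27 mm above the plate. Starts upright at the robot's right, rounded end facing roughly away from it. Two or three are present (absent: None).
- filler0: Plain grey plastic filler block without wells, same outline as the heating blocks: 100 (x) x 48 (y) x 50 mm, 0.3 kg, +x end rounded. Origin: centre of underside, z up. Starts home in pocket 0, under the lid. One or both fillers are present (absent: None). There is room for them on the bench at the robot's right, among the blocks.
- filler1: Plain grey plastic filler block without wells, same outline as the heating blocks: 100 (x) x 48 (y) x 50 mm, 0.3 kg, +x end rounded. Origin: centre of underside, z up. Starts home in pocket 2, under the lid. One or both fillers are present (absent: None). There is room for them on the bench at the robot's right, among the blocks.
- lid_corner0 (a point): Lower corner of the lid's skirt, at x -69, y -132 mm in the lid's frame.
- lid_corner1 (a point): Lower corner of the lid's skirt, at x -69, y 132 mm in the lid's frame.
- lid_corner2 (a point): Lower corner of the lid's skirt, at x 69, y -132 mm in the lid's frame.
- lid_corner3 (a point): Lower corner of the lid's skirt, at x 69, y 132 mm in the lid's frame.
- rack: Bystander: white rack of capped tubes, 80 x 200 x 105 mm; leave alone. Origin: centre of its underside.
- jar: Bystander: white jar with black cap, 84 mm across, 150 mm tall; leave alone. Origin: centre of its underside.
- beaker: Bystander: glass beaker, 72 mm across, 95 mm tall; leave alone. Origin: centre of its underside.
- dish: Bystander: clear flat dish, 90 mm across, 18 mm high; leave alone. Origin: centre of its underside.
- tipbox: Bystander: blue box with clear lid, 115 x 80 x 68 mm; leave alone. Origin: centre of its underside.
- bottle: Bystander: amber bottle, 50 mm across, 110 mm tall; leave alone. Origin: centre of its underside.
There are look-alikes about, which are no part of the job. Leave any purple look-alike of the block1 alone. What is shaped like the block0 but turquoise is not meant.

How it is judged:
By the outcome, as a careful person would: the job done as asked, in the order asked, and still so for the second after the job is handed in, with the robot touching nothing.
Of block0, block1, block2 only 2 to 3 are there at a start; the rules pass over those that are not, and their reading is None.
Of filler0, filler1 only 1 to 2 are there at a start; the rules pass over those that are not, and their reading is None.
At some moment in a run one of block0, block1, block2 may be knocked a few centimetres aside while the robot is not near it.
It also fails if it takes over 208 s, if anything falls off the work surface, if the arm or the gripper's body presses on something with over 40 N, if the wrist force passes 120 N, or if a joint passes its speed limit or range.

## Working session

There is one attempt and no reset: what is moved stays moved. The work goes in short steps, Python scripts to look and compute and a tool call to move; the robot and the scene stay as the last step left them, time stands still between calls to the robot, and variables do not carry over. Pictures are saved under pics/ and viewed, at most 16 in all, crops included, and the job is handed in when it is done.

Besides the shell and the picture viewer there is one more tool, called after ">>>" as a command line: name --argument value ..., lists and objects as JSON in quotes. play_rows: Moves the arm, as the interface text tells. Its arguments: {"type":"object","properties":{"plan":{"type":"array"},"newtons":{"type":"number"}},"required":["plan"]}

```bash
ls; mkdir -p pics; python3 - <<'E'
from workcell import bot, grab_frame, regions_of
import cv2, numpy as np
s=bot.observe(); print(s)
for c in("top","side"):
    f=grab_frame(c); np.savez(f"pics/{c}0.npz",**f); cv2.imwrite(f"pics/{c}0.png",f["pixels"][...,::-1]); print(c,f["R"],f["t"],f["camera_matrix"],f["distortion"])
    for n in ("heater","lid","start","pad","block0","filler0"):
        print(n,[(round(r["p"],2),[int(v) for v in r["box"]]) for r in regions_of(n,c)])
E
```

```text
pics
{'clock': 0.0, 'qpos': array([ 1.10081866,  0.52199537, -0.03635647,  1.59998229,  0.02119551,
        1.0210843 , -0.11281475]), 'qd': array([-2.88374076e-04, -1.85672090e-03,  4.59704678e-04, -3.84576118e-05,
       -1.48933753e-03,  7.29185516e-04,  9.90788769e-04]), 'joint_efforts': array([ 7.18703286e-04, -9.27139950e+01,  1.98056437e+00, -3.69942927e+01,
        1.79323921e-02,  8.15765932e-03,  4.86713475e-05]), 'position': array([ 0.24310718, -0.57540662,  0.20834624]), 'tool_rot': array([-3.14050956e+00,  5.80843135e-05,  3.99775370e-01]), 'force': array([ 0.53844012, -0.41341965,  0.16013947]), 'moment': array([-0.00423113, -0.0307444 , -0.05803419]), 'finger_force': 0.0, 'grip_width': 0.08529684408315666}
top [[ 0.01408441 -0.99953316  0.02711264]
 [-0.99475678 -0.0167537  -0.10088735]
 [ 0.10129449 -0.02554954 -0.99452835]] [-0.1143295   0.54216549  1.37502276] [[595.56252175   0.         326.20270971]
 [  0.         595.56252175 248.49375106]
 [  0.           0.           1.        ]] [0.02158403 0.         0.         0.         0.        ]
heater [(0.75, [198, 186,
[... 363 characters left out ...]
871153]
 [ 0.0585602  -0.66624073 -0.74343392]] [0.52727807 0.16864179 1.17070203] [[451.35810316   0.         317.79136998]
 [  0.         451.35810316 247.79547033]
 [  0.           0.           1.        ]] [-0.0283108  0.         0.         0.         0.       ]
heater [(0.79, [247, 243, 334, 368])]
lid [(0.58, [256, 233, 327, 328]), (0.49, [250, 242, 332, 367])]
start [(0.41, [302, 331, 311, 340])]
pad [(0.86, [293, 403, 442, 478]), (0.45, [203, 398, 256, 463]), (0.44, [265, 168, 302, 202]), (0.28, [349, 210, 388, 237])]
block0 [(0.92, [287, 199, 324, 222]), (0.86, [369, 243, 409, 268]), (0.78, [356, 172, 390, 203]), (0.58, [245, 241, 332, 371]), (0.55, [349, 213, 387, 234])]
filler0 []
```

```bash
python3 - <<'E'
import cv2
a=cv2.imread("pics/top0.png")
c=a[140:400,60:520]; cv2.imwrite("pics/top0c.png",cv2.resize(c,None,fx=1.73,fy=1.73,interpolation=3))
E
```

```text
(no output)
```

View pics/top0.png

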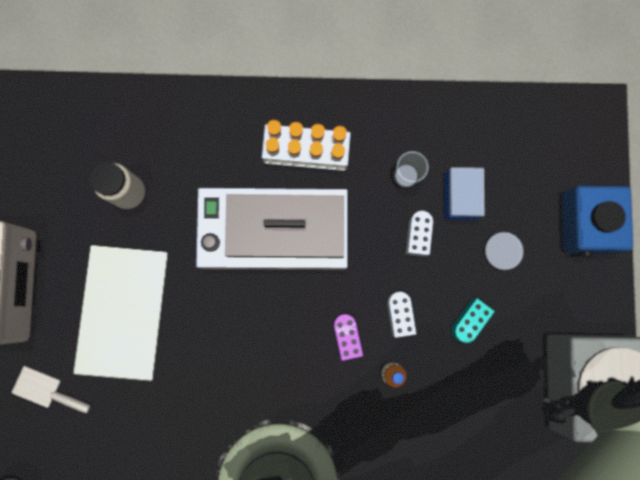

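View pics/top0c.png

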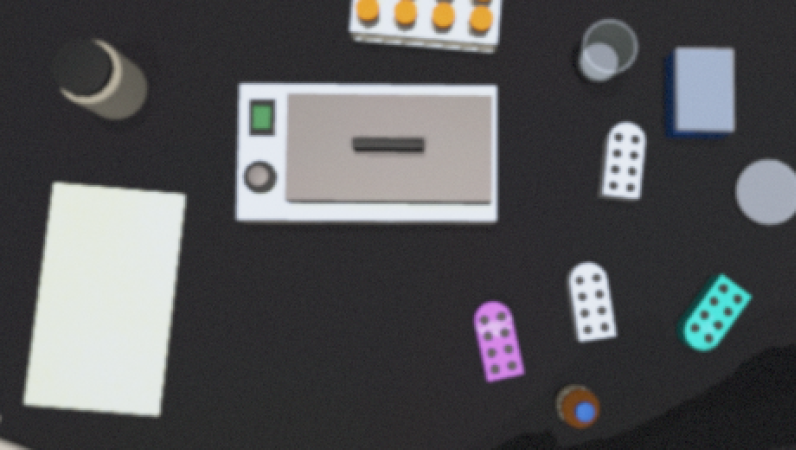

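Two white drilled blocks are at (420,232) and (401,314), so they fit "aluminium heating block". The purple one (348,337) and turquoise one (474,320) are the look-alikes to leave. The lid bar is at (284,223), the button at (210,242) and the mat at (121,313). Next I'll measure the poses.

```bash
cat > h.py <<'E'
from workcell import bot, grab_frame, regions_of
import cv2, numpy as np
from scipy.spatial.transform import Rotation as Ro
def toplane(f,uv,z):
    n=cv2.undistortPoints(np.float64(uv).reshape(-1,1,2),f["camera_matrix"],f["distortion"])[:,0]
    d=np.c_[n,np.ones(len(n))]@f["R"]; o=-f["R"].T@f["t"]
    return o+d*((z-o[2])/d[:,2])[:,None]
def cloud(f):
    h,w=f["depth"].shape; v,u=np.mgrid[:h,:w]
    n=cv2.undistortPoints(np.float64(np.c_[u.ravel(),v.ravel()]).reshape(-1,1,2),f["camera_matrix"],f["distortion"])[:,0]
    c=np.c_[n,np.ones(len(n))]*f["depth"].reshape(-1,1)
    return ((c-f["t"])@f["R"]).reshape(h,w,3)
def rect(f,mask,z):
    """min-area rect of a pixel mask laid on plane z: centre, long, short (m), angle of long axis (deg)"""
    cs,_=cv2.findContours(mask.astype(np.uint8),0,1); c=max(cs,key=cv2.contourArea)
    p=toplane(f,c[:,0],z)[:,:2]
    (cx,cy),(a,b),t=cv2.minAreaRect(np.float32(p*1000))
    if a<b:a,b,t=b,a,t+90
    return round(cx,1),round(cy,1),round(a,1),round(b,1),round((t+90)%180-90,1),p
def comp(mask,px):
    n,l=cv2.connectedComponents(mask.astype(np.uint8)); return l==l[px[1],px[0]]
def go(pos,rpy,start=None):
    """tool-frame shift (units of 25mm) and turn (units .15 rad) from measured/start pose to the target"""
    s=bot.observe(); p,r=(s["position"],s["tool_rot"]) if start is None else start
    A=Ro.from_euler("xyz",r)
    print("shift",np.round(A.inv().apply(np.array(pos)-p)/.025,2),"turn",np.round((A.inv()*Ro.from_euler("xyz",rpy)).as_rotvec()/.15,2))
E
python3 - <<'E'
from h import *
f=dict(np.load("pics/top0.npz")); im=f["pixels"].astype(int); W=cloud(f)
hsv=cv2.cvtColor(f["pixels"],cv2.COLOR_RGB2HSV); 
white=(hsv[...,2]>185)&(hsv[...,1]<40)
print("pad",rect(f,comp(white,(120,313)),.003)[:5], "px z",np.median(W[300:330,110:130,2]))
b=(W[...,2]>.045)&(hsv[...,2]>90)
for p,n in(((420,246),"A"),((402,331),"B"),((348,355),"purple"),((474,313),"turq")):
    m=comp(hsv[...,2]>110,p); m=cv2.morphologyEx(m.astype(np.uint8),3,np.ones((5,5)));print(n,rect(f,m,.05)[:5],m.sum(),"z",np.median(W[...,2][m>0]))
box=comp((hsv[...,2]>110)&(W[...,2]>.04),(340,262)) if True else 0
m=cv2.morphologyEx(((hsv[...,2]>110)).astype(np.uint8),3,np.ones((7,7)));m=comp(m,(340,262))
print("heater",rect(f,m,.07)[:5],"deck z",np.median(W[262:266,240:330,2]))
lidm=comp((hsv[...,2]<185)&(hsv[...,2]>110)&(W[...,2]>.09),(284,245));lidm=cv2.morphologyEx(lidm.astype(np.uint8),3,np.ones((11,11)))
print("lid",rect(f,lidm,.119)[:5],np.median(W[240:250,240:330,2]))
bar=comp(hsv[...,2]<100,(284,223)); print("bar",rect(f,bar,.155)[:5],bar.sum(),np.median(W[...,2][bar]))
print("button",toplane(f,[[210,242]],.092))
for nme in("rack","jar","beaker","dish","tipbox","bottle"):
    for r in regions_of(nme,"top")[:1]: print(nme,round(r["p"],2),np.round(np.median(W[r["mask"]],0),3))
for r in regions_of("block0","side"):
    g=dict(np.load("pics/side0.npz"));print("side",round(r["p"],2),np.round(np.median(cloud(g)[r["mask"]],0),3),np.median(g["pixels"][r["mask"]],0))
E
```

```text
pad (388.9, 373.7, 298.6, 178.0, -4.4) px z 0.0009775619843665297
A (584.4, -325.3, 105.1, 54.1, -6.2) 969 z 0.0489478694651622
B (394.2, -280.7, 104.3, 53.8, 9.0) 1003 z 0.04886179807728711
purple (341.0, -156.3, 103.2, 52.5, 13.1) 991 z 0.048581352644193825
turq (377.2, -445.2, 102.8, 52.3, -36.4) 968 z 0.04895436045340233
heater (585.6, 19.9, 344.8, 185.1, -89.1) deck z 0.0688374139909973
lid (584.1, -10.8, 260.3, 139.4, 89.9) 0.11782273384988262
bar (583.5, -11.2, 85.9, 15.2, -89.0) 323 0.15266346595924768
button [[0.54768267 0.15621723 0.092     ]]
rack 0.94 [ 0.774 -0.054  0.054]
jar 0.97 [0.667 0.358 0.138]
beaker 0.88 [ 0.738 -0.305  0.044]
tipbox 0.83 [ 0.674 -0.425  0.066]
bottle 0.81 [ 0.26  -0.258  0.076]
side 0.92 [ 0.583 -0.306  0.047] [109. 107. 107.]
side 0.86 [ 0.341 -0.14   0.048] [61. 30. 74.]
side 0.78 [ 0.383 -0.431  0.046] [22. 80. 76.]
side 0.58 [0.573 0.161 0.07 ] [235. 237. 231.]
side 0.55 [ 0.394 -0.263  0.048] [111. 108. 108.]
```

>>> play_rows --plan '[[[0, 0, -0.3], [0, 0, -0.99], -1], [[0, 0, -0.3], [0, 0, -0.99], -1], [[0, 0, -0.3], [0, 0, -0.99], -1], [[0, 0, -0.3], [0, 0, -0.99], -1], [[0, 0, -0.3], [0, 0, -0.99], -1], [[0, 0, -0.3], [0, 0, -0.99], -1], [[0, 0, -0.3], [0, 0, -0.99], -1], [[0, 0, -0.3], [0, 0, -0.99], -1], [[0.9, 0.55, 0], [0, 0, 0], -1], [[0.9, 0.55, 0], [0, 0, 0], -1], [[0.9, 0.55, 0], [0, 0, 0], -1], [[0.9, 0.55, 0], [0, 0, 0], -1], [[0.9, 0.55, 0], [0, 0, 0], -1], [[0.9, 0.55, 0], [0, 0, 0], -1], [[0.9, 0.55, 0], [0, 0, 0], -1], [[0.9, 0.55, 0], [0, 0, 0], -1], [[0.9, 0.55, 0], [0, 0, 0], -1], [[0.9, 0.55, 0], [0, 0, 0], -1], [[0.9, 0.55, 0], [0, 0, 0], -1], [[0.9, 0.55, 0], [0, 0, 0], -1]]' --newtons 60

```text
clock: 3.55
position: [0.404, -0.3023, 0.269]
tool_rot: [3.141, 0.0, 1.588]
force: [-0.7, -0.2, 0.3]
grip_width: 0.0854
finger_force: 0.0
```

>>> play_rows --plan '[[[0.9, 0.55, 0], [0, 0, 0], -1], [[0.9, 0.55, 0], [0, 0, 0], -1], [[0.9, 0.55, 0], [0, 0, 0], -1], [[0.9, 0.55, 0], [0, 0, 0], -1], [[0.9, 0.55, 0], [0, 0, 0], -1], [[0.9, 0.55, 0], [0, 0, 0], -1], [[0.9, 0.55, 0], [0, 0, 0], -1], [[0.9, 0.55, 0], [0, 0, 0], -1], [[0.9, 0.55, 0], [0, 0, 0], -1], [[0.9, 0.55, 0], [0, 0, 0], -1], [[0.9, 0.55, 0], [0, 0, 0], -1], [[0.9, 0.55, 0], [0, 0, 0], -1], [[0.85, 0.6, 0], [0, 0, 0], -1], [[0, 0, 0], [0, 0, 0], -1]]'

```text
clock: 5.3
position: [0.5791, -0.0069, 0.2687]
tool_rot: [3.142, -0.001, 1.59]
force: [-1.5, -0.1, -0.2]
grip_width: 0.0857
finger_force: 0.0
```

```bash
python3 - <<'E'
from h import *
s=bot.observe(); print(s["position"],s["tool_rot"],s["qpos"].round(2))
f=grab_frame("wrist"); np.savez("pics/w1.npz",**f); cv2.imwrite("pics/w1.png",f["pixels"][...,::-1])
W=cloud(f); hsv=cv2.cvtColor(f["pixels"],cv2.COLOR_RGB2HSV)
m=(W[...,2]>.14)&(W[...,2]<.165)&(f["depth"]>0)&(hsv[...,2]<110)&(np.hypot(W[...,0]-.584,W[...,1]+.011)<.08)
n,l,st,_=cv2.connectedComponentsWithStats(m.astype(np.uint8)); k=1+st[1:,4].argmax(); print("bar",rect(f,l==k,.155)[:5],st[k])
E
```

```text
[ 0.57914754 -0.00689289  0.26873258] [ 3.14156604e+00 -8.70816685e-04  1.59022097e+00] [ 0.31  0.44 -0.56  1.63  0.25  1.15 -0.29]
bar (586.6, -6.4, 90.6, 13.9, -89.6) [ 325  151   23  131 2706]
```

View pics/w1.png

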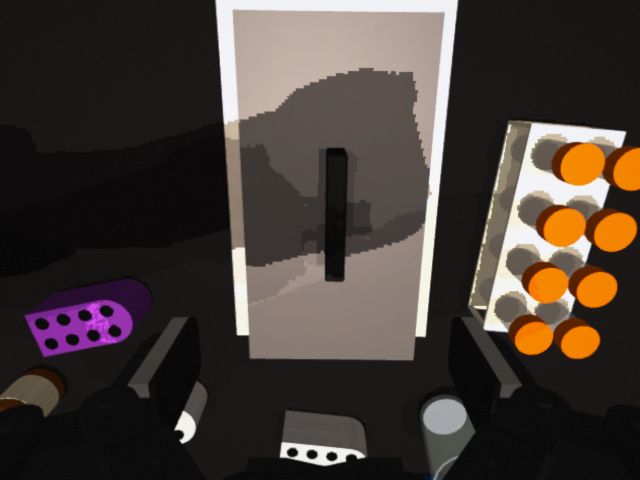

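>>> play_rows --plan '[[[0, 0.25, 0.8], [0, 0, 0.03], -1], [[0, 0, 1], [0, 0, 0], -1], [[0, 0, 1], [0, 0, 0], -1], [[0, 0, 1], [0, 0, 0], -1], [[0, 0, 0.9], [0, 0, 0], -1], [[0, 0, 0.5], [0, 0, 0], -1], [[0, 0, 0], [0, 0, 0], 0], [[0, 0, 0], [0, 0, 0], 1], [[0, 0, 0], [0, 0, 0], 1], [[0, 0, 0], [0, 0, 0], 1], [[0, 0, 0], [0, 0, 0], 1], [[0, 0, 0], [0, 0, 0], 1], [[0, 0, 0], [0, 0, 0], 1]]' --newtons 80

```text
clock: 6.98
position: [0.5849, -0.0086, 0.1389]
tool_rot: [-3.142, -0.0, 1.583]
force: [-0.5, -0.9, 0.5]
grip_width: 0.0005
finger_force: 0.0
```

```bash
python3 - <<'E'
from h import *
s=bot.observe(); print(s["position"],s["tool_rot"],s["grip_width"],s["finger_force"])
f=grab_frame("wrist"); np.savez("pics/w2.npz",**f); a=f["pixels"][...,::-1]
g=grab_frame("side"); np.savez("pics/s2.npz",**g); b=cv2.resize(g["pixels"][160:400,180:500,::-1],(640,480),interpolation=3)
cv2.imwrite("pics/w2.png",cv2.resize(np.hstack([a,b]),(800,300),interpolation=3))
E
```

```text
[ 0.58491356 -0.00856104  0.13888956] [-3.14156596e+00 -4.72922372e-05  1.58330713e+00] 0.0005103850530509264 0.0
```

View pics/w2.png

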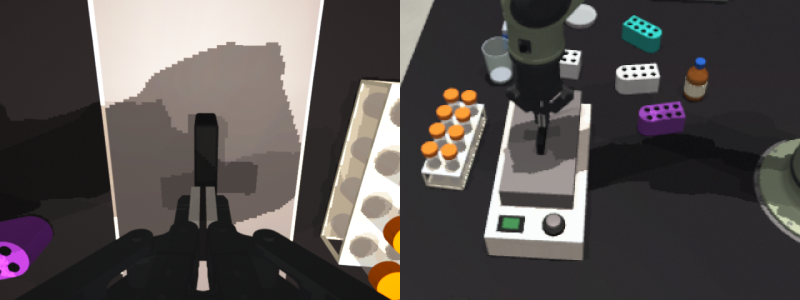

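```bash
python3 - <<'E'
from h import *
f=dict(np.load("pics/w2.npz")); W=cloud(f)
for v in range(190,400,15): print(v,[tuple((W[v,u]*1000).round().astype(int)) for u in range(296,364,9)])
cv2.imwrite("pics/w2c.png",cv2.resize(f["pixels"][170:470,200:460,::-1],None,fx=2,fy=2))
E
```

```text
190 [(np.int64(572), np.int64(32), np.int64(118)), (np.int64(576), np.int64(33), np.int64(119)), (np.int64(580), np.int64(37), np.int64(137)), (np.int64(584), np.int64(37), np.int64(140)), (np.int64(587), np.int64(37), np.int64(139)), (np.int64(591), np.int64(37), np.int64(138)), (np.int64(596), np.int64(33), np.int64(120)), (np.int64(599), np.int64(33), np.int64(119))]
205 [(np.int64(572), np.int64(26), np.int64(120)), (np.int64(576), np.int64(26), np.int64(118)), (np.int64(581), np.int64(35), np.int64(155)), (np.int64(584), np.int64(35), np.int64(155)), (np.int64(587), np.int64(35), np.int64(155)), (np.int64(590), np.int64(35), np.int64(154)), (np.int64(596), np.int64(26), np.int64(119)), (np.int64(600), np.int64(26), np.int64(120))]
220 [(np.int64(572), np.int64(19), np.int64(118)), (np.int64(576), np.int64(19), np.int64(119)), (np.int64(581), np.int64(30), np.int64(155)), (np.int64(584), np.int64(30), np.int64(154)), (np.int64(587), np.int64(30), np.int64(155)), (np.int64(591), np.int64(30), np.int64(155)), (np.int64(596), np.int64(19), np.int64(120)), (np.int64(600), np.int64(19
[... 3378 characters left out ...]
), np.int64(208)), (np.int64(580), np.int64(5), np.int64(208)), (np.int64(582), np.int64(5), np.int64(208)), (np.int64(585), np.int64(-2), np.int64(198)), (np.int64(587), np.int64(4), np.int64(207)), (np.int64(589), np.int64(5), np.int64(208)), (np.int64(592), np.int64(5), np.int64(208)), (np.int64(594), np.int64(6), np.int64(209))]
385 [(np.int64(578), np.int64(5), np.int64(214)), (np.int64(580), np.int64(5), np.int64(214)), (np.int64(582), np.int64(4), np.int64(213)), (np.int64(585), np.int64(-6), np.int64(199)), (np.int64(587), np.int64(0), np.int64(207)), (np.int64(589), np.int64(5), np.int64(213)), (np.int64(591), np.int64(5), np.int64(214)), (np.int64(594), np.int64(5), np.int64(213))]
```

View pics/w2c.png

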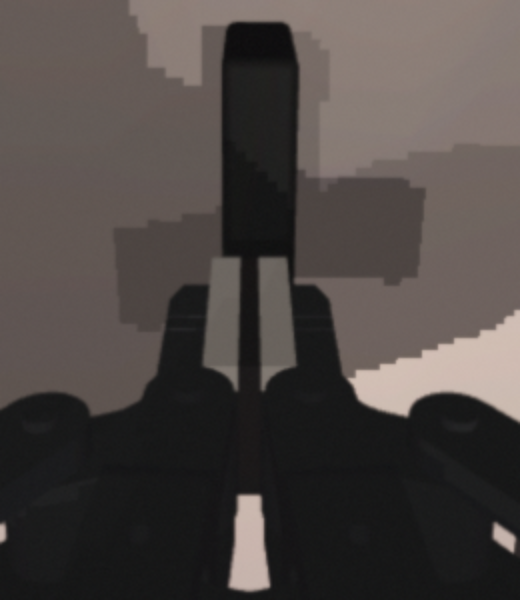

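```bash
python3 - <<'E'
from h import *
for n,p,r in(("w1",[.57915,-.00689,.26873],[3.14157,-.00087,1.5902]),("w2",[.58491,-.00856,.13889],[-3.14157,0,1.5833])):
    f=dict(np.load(f"pics/{n}.npz")); A=Ro.from_euler("xyz",r); o=-f["R"].T@f["t"]
    print(n,"cam in tool",A.inv().apply(o-p).round(4))
    T=A.inv().apply((cloud(f)-p).reshape(-1,3)).reshape(480,640,3); m=(f["depth"]>0)&(T[...,2]<.05)&(np.abs(T[...,1])<.07)&(np.abs(T[...,0])<.03)&(cloud(f)[...,2]>.16)
    print("max tool z of near points",np.percentile(T[m][:,2],[50,90,98,100]).round(3),"min depth",f["depth"][f["depth"]>0].min())
g=dict(np.load("pics/s2.npz")); W=cloud(g); m=(abs(W[...,0]-.585)<.06)&(abs(W[...,1]+.01)<.06)&(W[...,2]>.125)
v,u=np.where(m)
for vv in range(v.min(),v.max()+1,4):
    q=W[vv,u[v==vv]]*1000; print(vv,len(q),q.min(0).astype(int),q.max(0).astype(int))
cv2.imwrite("pics/s2c.png",cv2.resize(g["pixels"][200:300,230:340,::-1],None,fx=5,fy=5,interpolation=3))
E
```

```text
w1 cam in tool [ 0.0825  0.0003 -0.1646]
max tool z of near points [-0.088 -0.054 -0.042 -0.034] min depth 0.074028306
w2 cam in tool [ 0.0825  0.0003 -0.1646]
max tool z of near points [-0.085 -0.063 -0.037 -0.025] min depth 0.0743238
72 1 [525 -55 611] [525 -55 611]
76 4 [526 -53 604] [532 -40 611]
80 8 [525 -48 599] [539 -31 609]
84 12 [525 -45 593] [546 -22 606]
88 22 [526 -69 572] [574 -17 601]
92 33 [525 -60 569] [588 -10 598]
96 38 [525 -57 562] [597  -3 594]
100 43 [525 -52 556] [607  -1 588]
104 46 [526 -50 549] [614   2 583]
108 51 [526 -46 543] [624   7 578]
112 54 [526 -44 536] [633  11 573]
116 59 [525 -40 529] [641  24 573]
120 62 [525 -34 525] [644  31 570]
124 62 [525 -26 521] [643  38 565]
128 62 [525 -22 515] [643  40 559]
132 62 [525 -19 508] [644  43 553]
136 62 [525 -17 501] [644  46 546]
140 60 [525  -8 498] [641  49 540]
144 53 [526 -10 487] [643  49 532]
148 42 [526 -18 472] [644  49 524]
152 28 [526   7 483] [634  49 516]
156 23 [526  26 492] [622  49 508]
160 22 [526  27 484] [623  49 499]
164 21 [525  22 471] [560  49 490]
168 21 [525  23 463] [558  49 481]
[... 274 characters left out ...]
8 402]
204 44 [540   4 354] [629  37 381]
208 39 [545  16 351] [624  40 373]
212 35 [549 -11 316] [619  38 360]
216 35 [549  -9 305] [621  26 338]
220 34 [549  -5 297] [619  31 330]
224 37 [546 -16 274] [627  30 318]
228 45 [541 -16 254] [643  29 306]
232 53 [526 -14 251] [643  28 292]
236 52 [525 -21 229] [642  13 263]
240 45 [529 -19 216] [637  10 248]
244 38 [541 -16 204] [627  10 234]
248 28 [553 -10 197] [616   5 215]
252 12 [573  -4 191] [599   3 199]
256 11 [574  -2 177] [598   3 185]
260 8 [581 -29 132] [595   2 169]
264 7 [581  -9 140] [593   4 157]
268 8 [581  -5 130] [594  17 156]
272 7 [581  14 138] [593  29 156]
276 7 [581  18 128] [592  37 151]
280 6 [582  33 131] [593  36 135]
```

View pics/s2c.png

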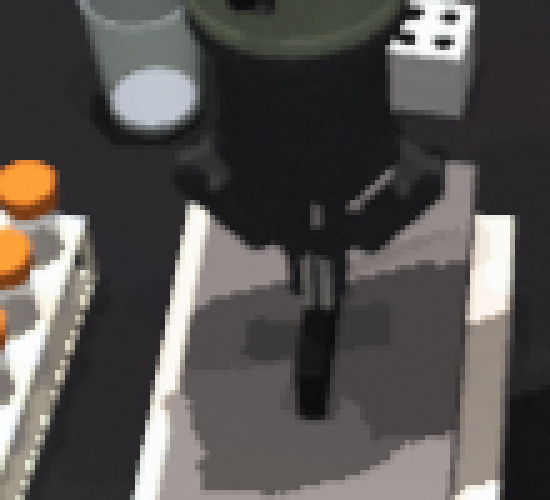

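The fingers closed above the bar. Both cameras put the fingertips at about z = 0.165 while the TCP reads 0.139, so the tips actually sit about 26 mm behind the reported TCP. The text says 14 mm ahead. I'll plan with this measured offset, reopen and go 40 mm lower.

>>> play_rows --plan '[[[0, 0, 0], [0, 0, 0], -0.4], [[0, 0, 0], [0, 0, 0], -0.4], [[0, 0, 0], [0, 0, 0], -0.4], [[0, 0, 0], [0, 0, 0], -0.4], [[0, 0.05, 0.5], [0, 0, 0], -0.4], [[0, 0, 0.5], [0, 0, 0], -0.4], [[0, 0, 0.4], [0, 0, 0], -0.4], [[0, 0, 0.2], [0, 0, 0], -0.4], [[0, 0, 0], [0, 0, 0], 0.2], [[0, 0, 0], [0, 0, 0], 1], [[0, 0, 0], [0, 0, 0], 1], [[0, 0, 0], [0, 0, 0], 1], [[0, 0, 0], [0, 0, 0], 1], [[0, 0, 0], [0, 0, 0], 1]]' --newtons 80

```text
clock: 8.82
position: [0.5865, -0.0085, 0.0994]
tool_rot: [3.141, 0.0, 1.583]
force: [-0.4, -0.6, 5.9]
grip_width: 0.0133
finger_force: 78.9
```

```bash
python3 - <<'E'
from h import *
s=bot.observe(); print(s["position"],s["tool_rot"],s["grip_width"],s["finger_force"],s["force"])
f=grab_frame("wrist"); np.savez("pics/w3.npz",**f); W=cloud(f)
cv2.imwrite("pics/w3.png",f["pixels"][150:,120:540,::-1])
A=Ro.from_euler("xyz",s["tool_rot"]); T=A.inv().apply((W-s["position"]).reshape(-1,3)).reshape(480,640,3)
for v in range(180,360,12): print(v,[tuple((T[v,u]*1000).round().astype(int).tolist()) for u in (300,312,320,332,342,352)])
E
```

```text
[ 0.58646289 -0.00854711  0.09943192] [3.14081129e+00 6.34231162e-05 1.58320477e+00] 0.013304868401805338 78.87410402297974 [-0.41628595 -0.62552994  5.88692059]
180 [(53, -8, -19), (54, -4, -20), (54, -1, -20), (53, 3, -19), (54, 6, -20), (53, 10, -18)]
192 [(49, -8, -19), (49, -4, -19), (50, -1, -21), (49, 3, -18), (50, 6, -21), (49, 10, -20)]
204 [(45, -8, -18), (46, -4, -22), (46, -1, -22), (46, 3, -23), (45, 6, -20), (45, 10, -19)]
216 [(41, -8, -20), (46, -4, -37), (46, -1, -36), (46, 3, -38), (46, 6, -37), (41, 10, -19)]
228 [(36, -8, -19), (46, -3, -50), (45, -1, -48), (46, 2, -49), (46, 5, -50), (36, 10, -19)]
240 [(44, -6, -54), (44, -3, -55), (44, -1, -55), (44, 2, -54), (44, 5, -55), (32, 10, -20)]
252 [(40, -6, -54), (41, -3, -55), (41, -1, -54), (41, 2, -55), (41, 5, -56), (27, 10, -19)]
264 [(37, -7, -55), (38, -3, -55), (37, -1, -55), (38, 2, -56), (38, 5, -56), (22, 10, -19)]
276 [(33, -7, -54), (33, -3, -54), (34, -1, -55), (34, 2, -56), (34, 5, -55), (18, 10, -19)]
288 [(29, -7, -54), (30, -3, -55), (30, -1, -55), (30, 2, -55), (30, 5, -55), (13, 10, -19)]
300 [(26, -7, -54), (27, -3, -56), (27, -1, -57), (27, 2, -55), (27, 5, -56), (12, 10, -27)]
312 [(12, -8, -36), (23, -3, -55), (23, -1, -56), (23, 2, -56), (23, 5, -55), (12, 9, -35)]
324 [(12, -8, -43), (19, -3, -55), (20, -1, -56), (19, 2, -56), (19, 5, -56), (12, 9, -44)]
336 [(12, -7, -51), (15, -3, -55), (14, -1, -54), (15, 2, -56), (15, 5, -55), (13, 8, -51)]
348 [(12, -7, -57), (12, -3, -56), (12, -1, -56), (11, 2, -55), (12, 5, -56), (12, 8, -57)]
```

View pics/w3.png

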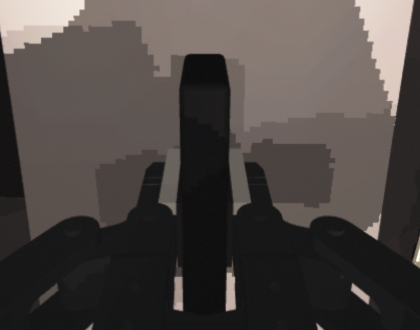

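>>> play_rows --plan '[[[0, -0.05, -0.097], [-0.24, 0, 0], 1], [[0, -0.05, -0.097], [-0.24, 0, 0], 1], [[0, -0.05, -0.097], [-0.24, 0, 0], 1], [[0, -0.05, -0.097], [-0.24, 0, 0], 1], [[0, -0.05, -0.097], [-0.24, 0, 0], 1], [[0, -0.05, -0.097], [-0.24, 0, 0], 1], [[0, -0.05, -0.097], [-0.24, 0, 0], 1], [[0, -0.05, -0.097], [-0.24, 0, 0], 1], [[0, -0.05, -0.097], [-0.24, 0, 0], 1], [[0, 0, 0], [0, 0, 0], 1], [[0, 0, 0], [0, 0, 0], 1]]' --newtons 100

```text
clock: 10.25
position: [0.573, -0.0085, 0.1197]
tool_rot: [2.815, -0.0, 1.584]
force: [2.0, -0.6, 8.6]
grip_width: 0.0126
finger_force: 99.0
```

```bash
python3 - <<'E'
from h import *
s=bot.observe(); print(s["position"],s["tool_rot"],s["grip_width"],s["finger_force"],s["force"])
f=grab_frame("wrist"); W=cloud(f); hsv=cv2.cvtColor(f["pixels"],cv2.COLOR_RGB2HSV)
A=Ro.from_euler("xyz",s["tool_rot"]); T=A.inv().apply((W-s["position"]).reshape(-1,3)).reshape(480,640,3)
# lid top plane fit, away from bar
m=(f["depth"]>0)&(abs(T[...,2]+.02)<.012)&(abs(T[...,1])>.015)&(abs(T[...,1])<.06)&(T[...,0]>.02)&(T[...,0]<.11)
q=W[m]; c=q.mean(0); n=np.linalg.svd(q-c)[2][2]; n*=np.sign(n[2]); print(m.sum(),"lid normal",n.round(4),"tilt deg",np.degrees(np.arccos(n[2])).round(2))
# lowest edge: lid x dir, edge pos from plane: tool y range
x=np.cross([0,1,0],n); x/=np.linalg.norm(x)
cen=c+0*n
# extent of lid top along x
m2=(f["depth"]>0)&(abs((W-c)@n)<.004)&(abs(T[...,1])<.09)&(T[...,0]>.02)&(T[...,0]<.1)
ext=(W[m2])@x; print("x extent",np.percentile(ext,[.5,99.5])-0)
lo=W[m2][ext<np.percentile(ext,1)].mean(0); print("near top edge",lo,"bottom edge",lo-n*.049)
E
```

```text
[ 0.5729976  -0.00851507  0.11974273] [ 2.81545145e+00 -1.24053985e-04  1.58357661e+00] 0.012623345752766128 98.97158861160278 [ 1.95988856 -0.59054571  8.57247034]Traceback (most recent call last):
  File "<stdin>", line 7, in <module>
    u, s, vh = gufunc(a, signature=signature)
               ~~~~~~^^^^^^^^^^^^^^^^^^^^^^^^
numpy._core._exceptions._ArrayMemoryError: Unable to allocate 41.4 GiB for an array with shape (74559, 74559) and data type float64
```

```bash
python3 - <<'E'
from h import *
s=bot.observe()
f=grab_frame("wrist"); W=cloud(f)
A=Ro.from_euler("xyz",s["tool_rot"]); T=A.inv().apply((W-s["position"]).reshape(-1,3)).reshape(480,640,3)
m=(f["depth"]>0)&(abs(T[...,2]+.02)<.012)&(abs(T[...,1])>.015)&(abs(T[...,1])<.06)&(T[...,0]>.02)&(T[...,0]<.11)
q=W[m][::20]; c=q.mean(0); n=np.linalg.svd(q-c,full_matrices=False)[2][2]; n*=np.sign(n[2]); print(m.sum(),"lid normal",n.round(4),"tilt deg",np.degrees(np.arccos(n[2])).round(2))
x=np.cross([0,1,0],n); x/=np.linalg.norm(x)
m2=(f["depth"]>0)&(abs((W-c)@n)<.003)&(abs(T[...,1])<.09)&(T[...,0]>.02)&(T[...,0]<.1)
Q=W[m2];ext=Q@x; print("x extent",np.percentile(ext,[.5,99.5]))
lo=Q[ext<np.percentile(ext,1)].mean(0); print("near top edge",lo,"bottom edge",lo-n*.049)
E
```

```text
74614 lid normal [-0.3156 -0.0022  0.9489] tilt deg 18.4
x extent [0.51221298 0.64891515]
near top edge [0.50114692 0.0588399  0.11605088] bottom edge [0.51661251 0.05894885 0.06955567]
```

Tilt is 18.4°, with the pivot edge at z = 0.0696, which is on the deck. Now I'll lift the lid off and carry it over.

>>> play_rows --plan '[[[0, 0.16, -0.47], [0, 0, 0], 1], [[0, 0.32, -0.95], [0, 0, 0], 1], [[0, 0.32, -0.95], [0, 0, 0], 1], [[0, 0.32, -0.95], [0, 0, 0], 1], [[0, 0.32, -0.95], [0, 0, 0], 1], [[0, 0.32, -0.95], [0, 0, 0], 1], [[0, 0, 0], [0.54, 0, 0], 1], [[0, 0, 0], [0.54, 0, 0], 1], [[0, 0, 0], [0.54, 0, 0], 1], [[0, 0, 0], [0.55, 0, 0], 1], [[0.3, -0.9, 0], [0, 0, 0], 1], [[0.3, -0.9, 0], [0, 0, 0], 1], [[0.3, -0.9, 0], [0, 0, 0], 1], [[0.3, -0.9, 0], [0, 0, 0], 1], [[0.3, -0.9, 0], [0, 0, 0], 1], [[0.3, -0.9, 0], [0, 0, 0], 1], [[0.9, 0, 0], [0, 0, 0], 1], [[0.9, 0, 0], [0, 0, 0], 1], [[0.9, 0, 0], [0, 0, 0], 1], [[0.9, 0, 0], [0, 0, 0], 1]]'

```text
clock: 12.85
position: [0.4348, 0.1253, 0.2572]
tool_rot: [-3.139, -0.0, 1.584]
force: [-0.2, -0.1, -3.1]
grip_width: 0.013
finger_force: 98.6
```

>>> play_rows --plan '[[[0, 0, 0], [0, 0, -0.98], 1], [[0, 0, 0], [0, 0, -0.98], 1], [[0, 0, 0], [0, 0, -0.98], 1], [[0, 0, 0], [0, 0, -0.98], 1], [[0, 0, 0], [0, 0, -0.98], 1], [[0, 0, 0], [0, 0, -0.98], 1], [[0, 0, 0], [0, 0, -0.98], 1], [[0, 0, 0], [0, 0, -0.98], 1], [[0, 0, 0], [0, 0, -0.98], 1], [[0, 0, 0], [0, 0, -0.98], 1], [[0, 0, 0], [0, 0, 0], 1]]'

```text
clock: 14.22
position: [0.435, 0.1244, 0.257]
tool_rot: [-3.142, -0.002, 3.053]
force: [-0.2, -0.4, -3.8]
grip_width: 0.0126
finger_force: 98.6
```

```bash
python3 - <<'E'
from h import *
s=bot.observe(); print(s["position"],s["tool_rot"],s["qpos"].round(2),s["grip_width"],s["force"])
go([.389,.374,.20],[np.pi,0,np.radians(175.6)])
E
```

```text
[0.43504078 0.1243924  0.25700242] [-3.14155165e+00 -2.40914104e-03  3.05266842e+00] [ 0.39  0.3  -0.97  1.94  0.29  1.05  0.78] 0.012633660074860381 [-0.1920196  -0.35473808 -3.75428957]
shift [2.72 9.78 2.29] turn [-0.   -0.02 -0.08]
```

>>> play_rows --plan '[[[0.27, 0.98, 0], [0, 0, -0.08], 1], [[0.27, 0.98, 0], [0, 0, 0], 1], [[0.27, 0.98, 0], [0, 0, 0], 1], [[0.27, 0.98, 0], [0, 0, 0], 1], [[0.27, 0.98, 0], [0, 0, 0], 1], [[0.27, 0.98, 0], [0, 0, 0], 1], [[0.27, 0.98, 0], [0, 0, 0], 1], [[0.27, 0.98, 0], [0, 0, 0], 1], [[0.27, 0.98, 0], [0, 0, 0], 1], [[0.27, 0.98, 0], [0, 0, 0], 1], [[0, 0, 1], [0, 0, 0], 1], [[0, 0, 1], [0, 0, 0], 1], [[0, 0, 1], [0, 0, 0], 1], [[0, 0, 1], [0, 0, 0], 1], [[0, 0, 1], [0, 0, 0], 1], [[0, 0, 1], [0, 0, 0], 1], [[0, 0, 1], [0, 0, 0], 1], [[0, 0, 0.8], [0, 0, 0], 1], [[0, 0, 0], [0, 0, 0], 1]]'

```text
clock: 16.6
position: [0.3863, 0.3736, 0.0609]
tool_rot: [-3.14, -0.003, 3.064]
force: [-0.1, -0.8, -2.4]
grip_width: 0.0128
finger_force: 98.5
```

```bash
python3 - <<'E'
from h import *
s=bot.observe(); print(s["position"],s["tool_rot"],s["qpos"].round(2),s["grip_width"],s["force"])
go([.389,.374,.0325],[np.pi,0,np.radians(175.6)])
f=grab_frame("top"); cv2.imwrite("pics/t4.png",cv2.resize(f["pixels"][180:480,0:400,::-1],None,fx=2,fy=2))
hsv=cv2.cvtColor(f["pixels"],cv2.COLOR_RGB2HSV)
E
```

```text
[0.38634373 0.37355006 0.06092947] [-3.13991220e+00 -2.91169554e-03  3.06391202e+00] [-0.33  0.71 -0.78  1.92  0.69  0.8   0.01] 0.012783472094588019 [-0.09146804 -0.83519018 -2.38585632]
shift [-0.11  0.03  1.14] turn [-0.01 -0.02 -0.01]
```

View pics/t4.png

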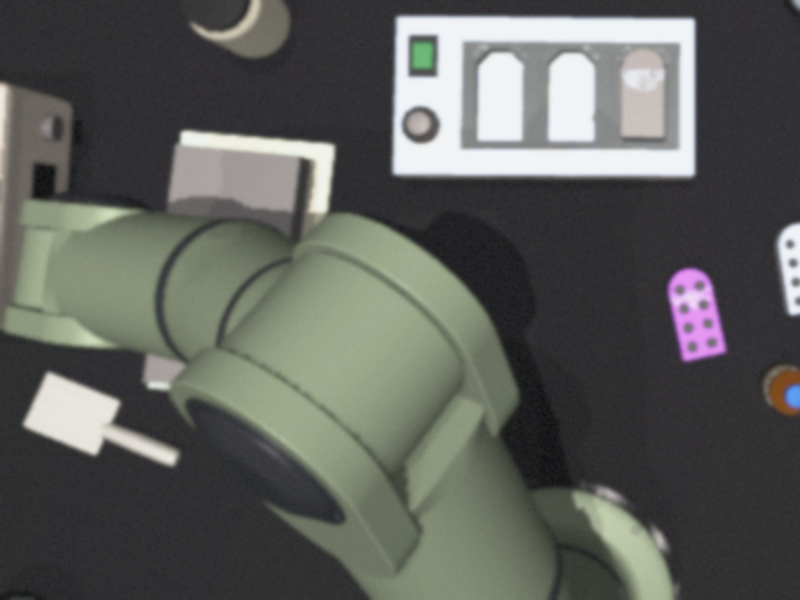

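>>> play_rows --plan '[[[-0.1, 0.03, 0.5], [0, 0, 0], 1], [[0, 0, 0.3], [0, 0, 0], 1], [[0, 0, 0.2], [0, 0, 0], 1], [[0, 0, 0.1], [0, 0, 0], 1], [[0, 0, 0], [0, 0, 0], 1]]'

```text
clock: 17.27
position: [0.3893, 0.3746, 0.0342]
tool_rot: [-3.141, -0.002, 3.065]
force: [-0.3, -0.5, -2.4]
grip_width: 0.0126
finger_force: 98.7
```

>>> play_rows --plan '[[[0, 0, 0.05], [0, 0, 0], 1], [[0, 0, 0.05], [0, 0, 0], 1], [[0, 0, 0], [0, 0, 0], 1]]'

```text
clock: 17.65
position: [0.3895, 0.3747, 0.0325]
tool_rot: [-3.142, -0.001, 3.065]
force: [-2.5, -4.3, 11.4]
grip_width: 0.0125
finger_force: 100.9
```

>>> play_rows --plan '[[[0, 0, 0], [0, 0, 0], 0.3], [[0, 0, 0], [0, 0, 0], -0.3], [[0, 0, 0], [0, 0, 0], -0.3], [[0, 0, 0], [0, 0, 0], -0.3], [[0, 0, -0.8], [0, 0, 0], -0.3], [[0, 0, -1], [0, 0, 0], -0.3], [[0, 0, -1], [0, 0, 0], -0.3], [[0, 0, -1], [0, 0, 0], -0.3], [[0, 0, -1], [0, 0, 0], -0.3], [[0, 0, -1], [0, 0, 0], -0.3], [[0, 0, -1], [0, 0, 0], -0.3], [[0, 0, -1], [0, 0, 0], -0.3], [[-0.52, -1, 0], [0, 0, 0], -1], [[-0.52, -1, 0], [0, 0, 0], -1], [[-0.52, -1, 0], [0, 0, 0], -1], [[-0.52, -1, 0], [0, 0, 0], -1], [[-0.52, -1, 0], [0, 0, 0], -1], [[-0.52, -1, 0], [0, 0, 0], -1], [[-0.52, -1, 0], [0, 0, 0], -1], [[-0.52, -1, 0], [0, 0, 0], -1]]'

```text
clock: 20.15
position: [0.4781, 0.1666, 0.2279]
tool_rot: [3.142, -0.001, 3.066]
force: [1.1, 0.5, 0.4]
grip_width: 0.0853
finger_force: 0.0
```

>>> play_rows --plan '[[[-0.52, -1, 0], [0, 0, 0], -1], [[-0.52, -1, 0], [0, 0, 0], -1], [[-0.52, -1, 0], [0, 0, 0], -1], [[-0.52, -1, 0], [0, 0, 0], -1], [[-0.52, -1, 0], [0, 0, 0], -1], [[-0.52, -1, 0], [0, 0, 0], -1], [[-0.52, -1, 0], [0, 0, 0], -1], [[-0.52, -1, 0], [0, 0, -0.2], -1], [[-0.52, -1, 0], [0, 0, -0.2], -1], [[-0.5, -0.9, 0], [0, 0, -0.2], -1], [[0, 0, 0], [0, 0, 0], -1]]'

```text
clock: 21.52
position: [0.5907, -0.0899, 0.2273]
tool_rot: [3.141, -0.001, -3.13]
force: [-0.8, 0.5, 0.1]
grip_width: 0.0851
finger_force: 0.0
```

```bash
cat >> h.py <<'E'
def fitc(f,m,z,kind="blk"):
    """block-shaped mask on plane z: centre and yaw of +x(rounded) end, deg"""
    from scipy.optimize import minimize
    r=rect(f,m,z); P=r[5]; t=np.radians(r[4]); u=np.array([np.cos(t),np.sin(t)]); c=np.array(r[:2])/1000
    q=(P-c)@u; w=(P-c)@np.array([-u[1],u[0]]); L=r[2]/2000
    e=lambda s:np.ptp(w[q*s>L-.004])
    if e(1)>e(-1): t+=np.pi
    return c.round(4),r[2:4],np.degrees(np.arctan2(np.sin(t),np.cos(t))).round(1),(round(e(1)*1000),round(e(-1)*1000))
E
python3 - <<'E'
from h import *
s=bot.observe(); print(s["position"],s["tool_rot"],s["qpos"].round(2),s["grip_width"],s["force"])
f=grab_frame("top"); np.savez("pics/t5.npz",**f); W=cloud(f); hsv=cv2.cvtColor(f["pixels"],cv2.COLOR_RGB2HSV)
m=(W[...,2]>.04)&(W[...,2]<.06)&(abs(W[...,0]-.389)<.2)&(abs(W[...,1]-.374)<.2)&(f["depth"]>0)
m=cv2.morphologyEx(m.astype(np.uint8),3,np.ones((15,15)));m=cv2.morphologyEx(m,2,np.ones((3,3)));print("lid",rect(f,m,.052)[:5])
g=grab_frame("wrist"); np.savez("pics/w5.npz",**g); W=cloud(g); cv2.imwrite("pics/w5.png",g["pixels"][...,::-1])
m=(abs(W[...,2]-.105)<.008)&(abs(W[...,0]-.587)<.08)&(abs(W[...,1]+.09)<.06)
n,l,st,_=cv2.connectedComponentsWithStats(m.astype(np.uint8)); k=1+st[1:,4].argmax(); print("filler",fitc(g,l==k,.105),st[k])
m=(abs(W[...,2]-.07)<.004)&(hsv[...,2]*0==0); n,l,st,_=cv2.connectedComponentsWithStats(m.astype(np.uint8)); k=1+st[1:,4].argmax(); print("deck",rect(g,l==k,.07)[:5],st[k])
E
```

```text
[ 0.59070576 -0.08986382  0.22734678] [ 3.14128661e+00 -1.17847000e-03 -3.12975214e+00] [ 0.63  0.59 -0.88  1.62  0.48  1.16  1.23] 0.08510329879759386 [-0.78790553  0.50933168  0.06477145]
lid (389.0, 370.1, 264.4, 140.8, -4.4)
filler (array([ 0.5864, -0.0887]), (99.5, 47.9), np.float64(0.7), (27, 47)) [ 286  135   73  142 9486]
deck (586.2, 10.9, 317.0, 179.8, -89.5) [  239    72   401   235 36252]
```

View pics/w5.png

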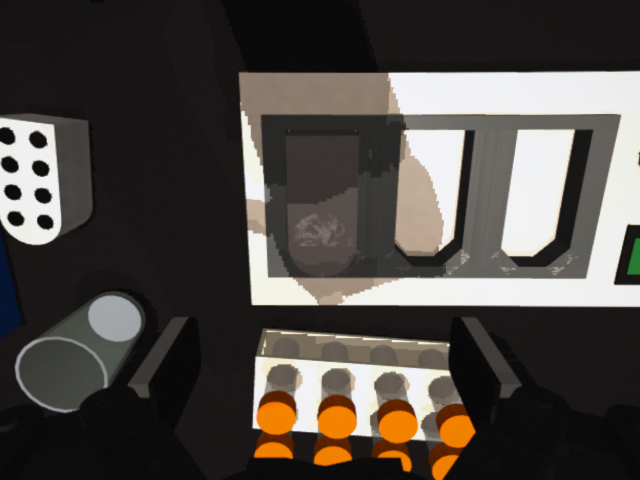

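One filler only, in pocket 0; pockets 1 and 2 are empty. The lid lies within 4 mm of the mat's centre. Next I'll grip the filler.

>>> play_rows --plan '[[[0.3, 0.05, 0.9], [0, 0, 0], -1], [[0, 0, 1], [0, 0, 0], -1], [[0, 0, 1], [0, 0, 0], -1], [[0, 0, 1], [0, 0, 0], -1], [[0, 0, 1], [0, 0, 0], -1], [[0, 0, 1], [0, 0, 0], -1], [[0, 0, 0.7], [0, 0, 0], -1], [[0, 0, 0.33], [0, 0, 0], -1], [[0, 0, 0], [0, 0, 0], -1], [[0, 0, 0], [0, 0, 0], 0], [[0, 0, 0], [0, 0, 0], 0.5], [[0, 0, 0], [0, 0, 0], 0.5], [[0, 0, 0], [0, 0, 0], 0.5], [[0, 0, 0], [0, 0, 0], 0.5]]' --newtons 60

```text
clock: 23.38
position: [0.5832, -0.0885, 0.0542]
tool_rot: [-3.14, -0.001, -3.129]
force: [-1.9, -5.0, 11.0]
grip_width: 0.0467
finger_force: 62.6
```

```bash
python3 - <<'E'
from h import *
s=bot.observe(); print(s["position"],s["tool_rot"],s["grip_width"],s["force"])
g=dict(np.load("pics/w5.npz")); W=cloud(g); hsv=cv2.cvtColor(g["pixels"],cv2.COLOR_RGB2HSV)
box=(abs(W[...,0]-.586)<.075)&(abs(W[...,1]+.007)<.14)
m=(abs(W[...,2]-.078)<.0035)&(hsv[...,2]<110)&box
n,l,st,_=cv2.connectedComponentsWithStats(m.astype(np.uint8)); k=1+st[1:,4].argmax(); m=cv2.morphologyEx((l==k).astype(np.uint8),2,np.ones((3,3)));print("plate",rect(g,m,.078)[:5])
low=cv2.morphologyEx(((l!=k)&box).astype(np.uint8),2,np.ones((5,5)))
n,l,st,_=cv2.connectedComponentsWithStats(low)
for i in range(1,n):
    if st[i,4]>3000: print("hole",rect(g,l==i,.078)[:5],st[i])
E
```

```text
[ 0.58315271 -0.0884736   0.05421222] [-3.13974552e+00 -5.17281727e-04 -3.12897165e+00] 0.04673551673644567 [-1.88277778 -4.96928497 10.99587976]
plate (586.2, -7.7, 248.6, 123.3, -89.3)
hole (584.0, -9.1, 272.6, 146.0, 90.0) [  242    92   398   198 26405]
hole (585.0, 73.0, 102.9, 51.5, 0.3) [ 500  129   90  137 9208]
hole (591.8, -88.8, 112.3, 52.4, 0.7) [ 286  130   73  147 9771]
hole (768.8, -261.2, 172.9, 139.1, -2.5) [   48   317   157   163 15434]
hole (763.7, 109.5, 180.1, 168.6, -87.8) [  444   317   196   163 18871]
hole (840.1, -83.9, 184.4, 24.5, -89.3) [ 225  458  200   22 3368]
```

>>> play_rows --plan '[[[0, 0, -0.4], [0, 0, 0], 0.5], [[0, 0, -0.8], [0, 0, 0], 0.5], [[0, 0, -0.9], [0, 0, 0], 0.5], [[0, 0, -0.9], [0, 0, 0], 0.5], [[0.56, -0.9, 0], [0, 0, 0], 0.5], [[0.56, -0.9, 0], [0, 0, 0], 0.5], [[0.56, -0.9, 0], [0, 0, 0], 0.5], [[0.56, -0.9, 0], [0, 0, 0], 0.5], [[0.56, -0.9, 0], [0, 0, 0], 0.5], [[0.56, -0.9, 0], [0, 0, 0], 0.5], [[0, 0, 0.9], [0, 0, 0], 0.5], [[0, 0, 0.9], [0, 0, 0], 0.5], [[0, 0, 0.9], [0, 0, 0], 0.5], [[0, 0, 0.9], [0, 0, 0], 0.5], [[0, 0, 0.9], [0, 0, 0], 0.5], [[0, 0, 0.4], [0, 0, 0], 0.5], [[0, 0, 0], [0, 0, 0], 0.5]]'

```text
clock: 25.5
position: [0.5004, -0.2231, 0.0054]
tool_rot: [3.141, -0.002, -3.128]
force: [0.5, -0.2, -2.7]
grip_width: 0.047
finger_force: 63.4
```

>>> play_rows --plan '[[[0, 0, 0.13], [0, 0, 0], 0.5], [[0, 0, 0.07], [0, 0, 0], 0.5], [[0, 0, 0], [0, 0, 0], -0.5], [[0, 0, 0], [0, 0, 0], -0.5], [[0, 0, 0], [0, 0, 0], -0.5], [[0, 0, -0.5], [0, 0, 0], -0.5], [[0, 0, -1], [0, 0, 0], -0.5], [[0, 0, -1], [0, 0, 0], -0.5], [[0, 0, -1], [0, 0, 0], -0.5], [[0, 0, -1], [0, 0, 0], -0.5], [[0, 0, -1], [0, 0, 0], -1], [[0, 0, -1], [0, 0, 0], -1], [[0, 0, -1], [0, 0, 0], -1], [[-0.7, -0.85, 0], [0, 0, 0.2], -1], [[-0.7, -0.85, 0], [0, 0, 0.2], -1], [[-0.7, -0.85, 0], [0, 0, 0.2], -1], [[-0.7, -0.85, 0], [0, 0, 0.2], -1], [[-0.7, -0.85, 0], [0, 0, 0], -1], [[0, 0, 0], [0, 0, 0], -1]]'

```text
clock: 27.88
position: [0.5835, -0.3346, 0.1886]
tool_rot: [3.141, -0.001, 3.034]
force: [-0.1, 1.0, -0.4]
grip_width: 0.0853
finger_force: 0.0
```

```bash
cat >> h.py <<'E'
def blocks(cam="wrist",tag=None,zt=.05):
    f=grab_frame(cam); W=cloud(f)
    if tag: np.savez(f"pics/{tag}.npz",**f); cv2.imwrite(f"pics/{tag}.png",f["pixels"][...,::-1])
    m=(abs(W[...,2]-zt)<.006)&(f["depth"]>0); m=cv2.morphologyEx(cv2.morphologyEx(m.astype(np.uint8),2,np.ones((3,3))),3,np.ones((9,9)))
    n,l,st,_=cv2.connectedComponentsWithStats(m)
    for i in range(1,n):
        r=rect(f,l==i,zt)
        if r[2]>70 and r[2]<130: print(cam,fitc(f,l==i,zt),st[i,:4],"rgb",np.percentile(f["pixels"][l==i],80,axis=0))
    return f
E
python3 - <<'E'
from h import *
s=bot.observe(); print(s["position"],s["tool_rot"],s["qpos"].round(2))
f=blocks("wrist","w6"); blocks("top")
E
```

```text
[ 0.58345894 -0.33456137  0.1885628 ] [ 3.14128141e+00 -1.19051388e-03  3.03391567e+00] [ 0.9   0.73 -0.79  1.45  0.53  1.18  1.5 ]
wrist (array([ 0.5061, -0.2231]), (95.3, 49.6), np.float64(-0.2), (26, 35)) [440   0  81 151] rgb [233. 219. 209.]
wrist (array([ 0.5843, -0.3227]), (99.8, 47.9), np.float64(-6.2), (25, 48)) [305 138  70 135] rgb [242. 237. 232.]
top (array([0.5948, 0.0735]), (86.9, 48.5), np.float64(-178.6), (14, 5)) [239 206  22  38] rgb [241. 244. 246.]
top (array([ 0.5874, -0.0093]), (99.2, 48.4), np.float64(4.2), (5, 7)) [275 207  22  43] rgb [241. 244. 246.]
top (array([ 0.5873, -0.0927]), (94.0, 51.1), np.float64(0.8), (28, 35)) [310 209  23  41] rgb [241. 244. 246.]
top (array([ 0.5713, -0.3246]), (74.2, 47.9), np.float64(-5.4), (38, 47)) [409 221  23  34] rgb [183. 181. 181.]
top (array([ 0.5032, -0.2261]), (97.7, 46.6), np.float64(0.2), (19, 46)) [368 245  21  43] rgb [204. 196. 193.]
top (array([ 0.3945, -0.2812]), (99.3, 48.6), np.float64(9.4), (26, 47)) [390 292  26  45] rgb [185. 184. 184.]
top (array([ 0.3412, -0.1566]), (99.5, 47.9), np.float64(12.7), (21, 45)) [335 315  27  45] rgb [228.2 152.  241. ]
```

View pics/w6.png

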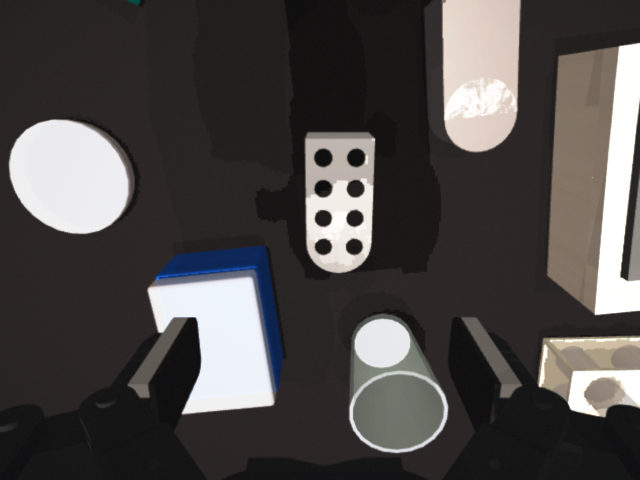

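Block A at (340,203) in the wrist view is white with wells, upright, at (0.584, -0.323) with yaw -6.2°. It isn't purple or turquoise, so I'll grip it.

>>> play_rows --plan '[[[0.34, 0.48, 0.6], [0, 0, 0], -1], [[0, 0, 1], [0, 0, 0], -1], [[0, 0, 1], [0, 0, 0], -1], [[0, 0, 1], [0, 0, 0], -1], [[0, 0, 1], [0, 0, 0], -1], [[0, 0, 1], [0, 0, 0], -1], [[0, 0, 1], [0, 0, 0], -1], [[0, 0, 0.6], [0, 0, 0], -1], [[0, 0, 0.25], [0, 0, 0], -1], [[0, 0, 0], [0, 0, 0], -0.2], [[0, 0, 0], [0, 0, 0], 0.5], [[0, 0, 0], [0, 0, 0], 0.5], [[0, 0, 0], [0, 0, 0], 0.5], [[0, 0, 0], [0, 0, 0], 0.5], [[0, 0, 0], [0, 0, 0], 0.5]]' --newtons 70

```text
clock: 29.85
position: [0.5763, -0.3212, 0.0032]
tool_rot: [-3.14, -0.0, 3.035]
force: [-1.8, -0.6, 6.9]
grip_width: 0.0469
finger_force: 73.6
```

```bash
python3 - <<'E'
from h import *
s=bot.observe(); print(s["position"],s["tool_rot"],s["grip_width"],s["force"],s["finger_force"])
# tool target: block centre over pocket0, block yaw->0.6deg, grip offset from block centre in block frame
blk=np.array([.5843,-.3227]); yb=np.radians(-6.2); off=s["position"][:2]-blk
c,sn=np.cos(-yb),np.sin(-yb); ob=np.array([c*off[0]-sn*off[1],sn*off[0]+c*off[1]]); print("off in block",ob)
h=np.radians(.6); pk=np.array([.5867,-.0892]); t=pk+np.array([np.cos(h)*ob[0]-np.sin(h)*ob[1],np.sin(h)*ob[0]+np.cos(h)*ob[1]])
up=s["position"]+[0,0,.12]
print("target",t); go([*t,.057],[np.pi,0,s["tool_rot"][2]+h-yb],(up,s["tool_rot"]))
E
```

```text
[ 0.5762683  -0.32119617  0.0032089 ] [-3.14041277e+00 -6.75855442e-05  3.03487739e+00] 0.04687488589448819 [-1.7783589  -0.59656837  6.88822305] 73.60259056091309
off in block [-0.00814713  0.00062762]
target [ 0.57854674 -0.08865773]
shift [0.9  9.26 2.64] turn [-0.01 -0.   -0.79]
```

>>> play_rows --plan '[[[0, 0, -0.5], [0, 0, 0], 0.5], [[0, 0, -1], [0, 0, 0], 0.5], [[0, 0, -1], [0, 0, 0], 0.5], [[0, 0, -1], [0, 0, 0], 0.5], [[0, 0, -1], [0, 0, 0], 0.5], [[0.09, 0.92, 0], [0, 0, 0], 0.5], [[0.09, 0.92, 0], [0, 0, 0], 0.5], [[0.09, 0.92, 0], [0, 0, 0], 0.5], [[0.09, 0.92, 0], [0, 0, 0], 0.5], [[0.09, 0.92, 0], [0, 0, 0], 0.5], [[0.09, 0.92, 0], [0, 0, 0], 0.5], [[0.09, 0.92, 0], [0, 0, 0], 0.5], [[0.09, 0.92, 0], [0, 0, 0], 0.5], [[0.09, 0.92, 0], [0, 0, 0], 0.5], [[0.09, 0.92, 0], [0, 0, 0], 0.5], [[0, 0, 0], [0, 0, -0.4], 0.5], [[0, 0, 0.8], [0, 0, -0.39], 0.5], [[0, 0, 0], [0, 0, 0], 0.5]]'

```text
clock: 32.1
position: [0.5768, -0.09, 0.0931]
tool_rot: [3.141, -0.004, -3.129]
force: [-0.5, -0.5, -6.2]
grip_width: 0.0466
finger_force: 73.7
```

```bash
python3 - <<'E'
from h import *
s=bot.observe(); print(s["position"],s["tool_rot"],s["grip_width"],s["force"],s["finger_force"])
go([.5786,-.0890,.0572],[np.pi,0,np.radians(180.6)])
f=grab_frame("wrist"); np.savez("pics/w7.npz",**f); cv2.imwrite("pics/w7.png",f["pixels"][:,140:540,::-1])
W=cloud(f); zt=s["position"][2]-.0032+.05
for lab,m in(("blk",(abs(W[...,2]-zt)<.005)&(abs(W[...,0]-.585)<.08)&(abs(W[...,1]+.09)<.05)),):
    m=cv2.morphologyEx(m.astype(np.uint8),3,np.ones((9,9))); n,l,st,_=cv2.connectedComponentsWithStats(m);k=1+st[1:,4].argmax(); print(lab,zt,fitc(f,l==k,zt),st[k])
E
```

```text
[ 0.57681475 -0.09002053  0.09311927] [ 3.14145311 -0.0039154  -3.12946346] 0.04662186302454317 [-0.50589064 -0.54210576 -6.19002861] 73.71254682540894
shift [-0.08  0.04  1.44] turn [ 0.   -0.03  0.01]
blk 0.13991926623141748 (array([ 0.5766, -0.0889]), (84.5, 76.7), np.float64(0.7), (47, 48)) [  201   231   246   235 36637]
```

View pics/w7.png

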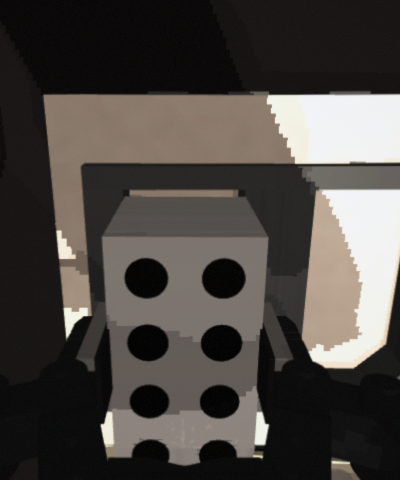

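>>> play_rows --plan '[[[-0.08, 0.03, 0.3], [0, 0.03, 0], 0.5], [[0, 0, 0.3], [0, 0, 0], 0.5], [[0, 0, 0.2], [0, 0, 0], 0.5], [[0, 0, 0.2], [0, 0, 0], 0.5], [[0, 0, 0.15], [0, 0, 0], 0.5], [[0, 0, 0.1], [0, 0, 0], 0.5], [[0, 0, 0], [0, 0, 0], 0.5]]'

```text
clock: 33.02
position: [0.5797, -0.0888, 0.0632]
tool_rot: [3.142, -0.006, -3.129]
force: [0.6, 0.2, -6.4]
grip_width: 0.0461
finger_force: 74.0
```

>>> play_rows --plan '[[[0, 0, 0.12], [0, 0, 0], 0.5], [[0, 0, 0.1], [0, 0, 0], 0.5], [[0, 0, 0], [0, 0, 0], 0.5]]'

```text
clock: 33.4
position: [0.5797, -0.0888, 0.0582]
tool_rot: [-3.141, -0.006, -3.129]
force: [-5.2, -0.1, 5.6]
grip_width: 0.0464
finger_force: 75.3
```

>>> play_rows --plan '[[[0, 0, 0], [0, 0, 0], 0], [[0, 0, 0], [0, 0, 0], -0.5], [[0, 0, 0], [0, 0, 0], -0.5], [[0, 0, 0], [0, 0, 0], -0.5], [[0, 0, -0.5], [0, 0, 0], -0.5], [[0, 0, -1], [0, 0, 0], -0.5], [[0, 0, -1], [0, 0, 0], -0.5], [[0, 0, -1], [0, 0, 0], -0.5], [[0, 0, -1], [0, 0, 0], -1], [[0, 0, -1], [0, 0, 0], -1], [[0, 0, -0.5], [0, 0, 0], -1], [[0, 0, 0], [0, 0, 0], -1]]'

```text
clock: 34.9
position: [0.5808, -0.0888, 0.2084]
tool_rot: [-3.141, -0.005, -3.13]
force: [-0.2, -1.1, -0.6]
grip_width: 0.0853
finger_force: 0.0
```

```bash
cat >> h.py <<'E'
def seat(f,c,zt=.105):
    W=cloud(f); m=(abs(W[...,2]-zt)<.012)&(abs(W[...,0]-c[0])<.06)&(abs(W[...,1]-c[1])<.035)&(f["depth"]>0)
    q=W[m]; a=np.linalg.lstsq(np.c_[q[:,:2]-c,np.ones(len(q))],q[:,2],rcond=None)[0]
    mm=cv2.morphologyEx(m.astype(np.uint8),3,np.ones((9,9)))
    print("top z",a[2].round(4),"slopes deg",np.degrees(a[:2]).round(2),fitc(f,mm,zt),m.sum())
E
python3 - <<'E'
from h import *
f=grab_frame("wrist"); np.savez("pics/w8.npz",**f); seat(f,[.5867,-.0892]); blocks("top")
E
```

```text
top z 0.1046 slopes deg [ 0.21 -0.08] (array([ 0.5875, -0.0873]), (100.9, 47.9), np.float64(0.5), (27, 47)) 10393
top (array([0.7897, 0.0132]), (81.2, 60.5), np.float64(-7.2), (12, 26)) [263 127  29  33] rgb [242. 244. 246.]
top (array([0.5855, 0.0733]), (96.0, 48.6), np.float64(1.4), (7, 9)) [239 208  22  42] rgb [242. 244. 246.]
top (array([ 0.587 , -0.0089]), (96.3, 46.4), np.float64(1.3), (5, 21)) [275 208  21  42] rgb [242. 244. 246.]
top (array([ 0.3779, -0.4444]), (100.1, 49.5), np.float64(143.6), (34, 20)) [456 300  36  42] rgb [ 93.  241.  236.4]
top (array([ 0.3364, -0.1465]), (95.0, 27.1), np.float64(14.9), (8, 26)) [335 318  19  42] rgb [ 94.  57. 111.]
```

Block A is home: its top is at 0.1046 and it sits flat. Next is block B.

>>> play_rows --plan '[[[0.95, -0.96, 0], [0, 0, 0], -1], [[0.95, -0.96, 0], [0, 0, 0], -1], [[0.95, -0.96, 0], [0, 0, 0], -1], [[0.95, -0.96, 0], [0, 0, 0], -1], [[0.95, -0.96, 0], [0, 0, 0], -1], [[0.95, -0.96, 0], [0, 0, 0], -1], [[0.95, -0.96, 0], [0, 0, 0], -1], [[0.95, -0.96, 0], [0, 0, 0], -1], [[0, 0, 0], [0, 0, -0.5], -1], [[0, 0, 0], [0, 0, -0.5], -1], [[0, 0, 0], [0, 0, 0], -1]]'

```text
clock: 36.38
position: [0.3926, -0.2829, 0.2082]
tool_rot: [3.139, -0.006, -2.98]
force: [0.4, -0.2, 0.2]
grip_width: 0.0855
finger_force: 0.0
```

```bash
python3 - <<'E'
from h import *
s=bot.observe(); print(s["position"],s["tool_rot"],s["qpos"].round(2))
blocks("wrist","w9")
E
```

```text
[ 0.39259253 -0.28289329  0.2081806 ] [ 3.13946333 -0.006471   -2.97980786] [ 1.24  0.44 -0.96  1.92  0.43  1.01  1.81]
wrist (array([ 0.3762, -0.4412]), (101.8, 49.4), np.float64(143.7), (49, 25)) [ 44  87 126 129] rgb [ 46. 254. 253.]
wrist (array([ 0.341 , -0.1542]), (100.0, 50.2), np.float64(13.4), (27, 49)) [470  90  75 138] rgb [246. 125. 252.]
wrist (array([ 0.394 , -0.2778]), (99.4, 47.9), np.float64(9.3), (25, 47)) [297 140  65 127] rgb [247. 242. 237.]
wrist (array([ 0.5023, -0.2228]), (101.4, 48.7), np.float64(0.6), (24, 48)) [339 281  73 108] rgb [226. 207. 197.]
wrist (array([ 0.4971, -0.0446]), (110.0, 7.4), np.float64(-89.5), (5, 6)) [515 352 125  24] rgb [160. 142. 126.]
wrist (array([ 0.586 , -0.1471]), (114.2, 6.4), np.float64(0.9), (4, 6)) [422 377  31 103] rgb [141. 125. 110.]
```

View pics/w9.png

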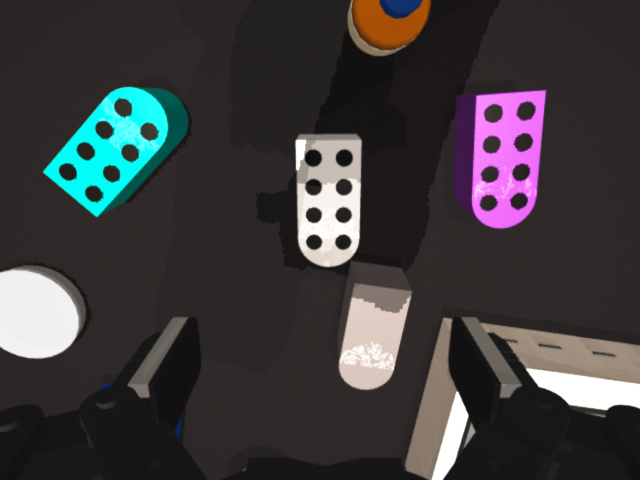

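Block B at (328,200) is the white drilled one. Turquoise at (120,150) and purple at (505,160) are the look-alikes, which I'll leave. Gripping B now.

>>> play_rows --plan '[[[0.23, 0.19, 0.6], [0.02, -0.04, 0], -1], [[0, 0, 1], [0, 0, 0], -1], [[0, 0, 1], [0, 0, 0], -1], [[0, 0, 1], [0, 0, 0], -1], [[0, 0, 1], [0, 0, 0], -1], [[0, 0, 1], [0, 0, 0], -1], [[0, 0, 1], [0, 0, 0], -1], [[0, 0, 1], [0, 0, 0], -1], [[0, 0, 0.5], [0, 0, 0], -1], [[0, 0, 0.13], [0, 0, 0], -1], [[0, 0, 0], [0, 0, 0], -0.2], [[0, 0, 0], [0, 0, 0], 0.5], [[0, 0, 0], [0, 0, 0], 0.5], [[0, 0, 0], [0, 0, 0], 0.5], [[0, 0, 0], [0, 0, 0], 0.5], [[0, 0, 0], [0, 0, 0], 0.5]]'

```text
clock: 38.42
position: [0.3868, -0.2801, 0.0041]
tool_rot: [-3.138, 0.001, -2.98]
force: [-2.3, 1.0, 14.5]
grip_width: 0.0466
finger_force: 70.9
```

```bash
python3 - <<'E'
from h import *
s=bot.observe(); print(s["position"],s["tool_rot"],s["grip_width"],s["force"],s["finger_force"],s["qpos"].round(2))
h=np.radians(.6); t=np.array([.5852,.0738])+np.array([np.cos(h),np.sin(h)])*-.008
print(t); go([*t,.1],[np.pi,0,np.radians(180.6)],(s["position"]+[0,0,.12],s["tool_rot"]))
E
```

```text
[ 0.38678161 -0.28009435  0.00409781] [-3.13825346e+00  6.17584546e-04 -2.97991734e+00] 0.04663591943855644 [-2.28622969  1.02306829 14.50330587] 70.9076464176178 [ 1.01  0.73 -0.68  2.09  0.83  0.61  1.47]
[0.57720044 0.07371623]
shift [-9.79 12.74  0.93] turn [-0.02  0.01  1.01]
```

>>> play_rows --plan '[[[0, 0, -0.4], [0, 0, 0], 0.5], [[0, 0, -1], [0, 0, 0], 0.5], [[0, 0, -1], [0, 0, 0], 0.5], [[0, 0, -1], [0, 0, 0], 0.5], [[0, 0, -1], [0, 0, 0], 0.5], [[0, 0, -1], [0, 0, 0], 0.5], [[-0.75, 0.98, 0], [0, 0, 0], 0.5], [[-0.75, 0.98, 0], [0, 0, 0], 0.5], [[-0.75, 0.98, 0], [0, 0, 0], 0.5], [[-0.75, 0.98, 0], [0, 0, 0], 0.5], [[-0.75, 0.98, 0], [0, 0, 0], 0.5], [[-0.75, 0.98, 0], [0, 0, 0], 0.5], [[-0.75, 0.98, 0], [0, 0, 0], 0.5], [[-0.75, 0.98, 0], [0, 0, 0], 0.5], [[-0.75, 0.98, 0], [0, 0, 0], 0.5], [[-0.75, 0.98, 0], [0, 0, 0], 0.5], [[-0.75, 0.98, 0], [0, 0, 0], 0.5], [[-0.75, 0.98, 0], [0, 0, 0], 0.5], [[-0.75, 0.98, 0], [0, 0, 0.5], 0.5], [[0, 0, 0], [0, 0, 0.5], 0.5]]'

```text
clock: 40.92
position: [0.5756, 0.077, 0.138]
tool_rot: [-3.141, 0.0, -3.129]
force: [0.1, -0.6, -6.3]
grip_width: 0.0468
finger_force: 74.6
```

>>> play_rows --plan '[[[0, 0, 0.8], [0, 0, 0], 0.5], [[0, 0, 0.6], [0, 0, 0], 0.5], [[0, 0, 0], [0, 0, 0], 0.5]]'

```text
clock: 41.3
position: [0.5745, 0.0736, 0.1008]
tool_rot: [-3.139, -0.003, -3.129]
force: [-0.2, 0.9, -4.7]
grip_width: 0.0467
finger_force: 74.4
```

```bash
python3 - <<'E'
from h import *
s=bot.observe(); print(s["position"],s["tool_rot"],s["grip_width"],s["force"],s["finger_force"],s["qpos"].round(2))
go([.5772,.0737,.0585],[np.pi,0,np.radians(180.6)])
f=grab_frame("wrist"); np.savez("pics/w10.npz",**f); cv2.imwrite("pics/w10.png",f["pixels"][:,140:540,::-1])
E
```

```text
[0.5745014  0.07358051 0.10083073] [-3.13932651e+00 -2.55171123e-03 -3.12875134e+00] 0.04668739354800729 [-0.21596873  0.92901059 -4.73579594] 74.41443085670471 [ 0.3   0.7  -0.78  1.79  0.61  0.92  0.83]
shift [-0.11  0.01  1.69] turn [-0.02 -0.02  0.02]
```

View pics/w10.png

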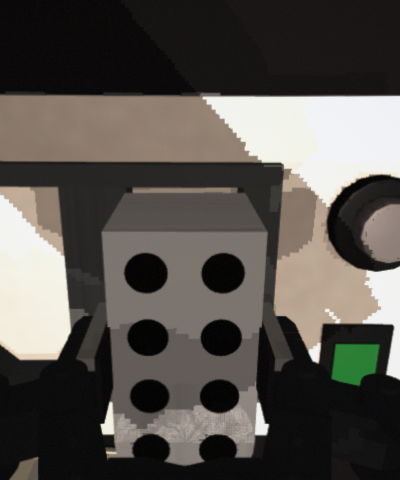

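>>> play_rows --plan '[[[-0.1, 0.01, 0.4], [-0.02, -0.02, 0.02], 0.5], [[0, 0, 0.4], [0, 0, 0], 0.5], [[0, 0, 0.3], [0, 0, 0], 0.5], [[0, 0, 0.2], [0, 0, 0], 0.5], [[0, 0, 0.2], [0, 0, 0], 0.5], [[0, 0, 0], [0, 0, 0], 0.5]]'

```text
clock: 42.1
position: [0.5781, 0.0745, 0.0648]
tool_rot: [3.141, 0.003, -3.132]
force: [0.8, 1.0, -5.3]
grip_width: 0.0467
finger_force: 74.7
```

>>> play_rows --plan '[[[0, 0, 0.12], [0, 0, 0], 0.5], [[0, 0, 0.12], [0, 0, 0], 0.5], [[0, 0, 0.03], [0, 0, 0], 0.5], [[0, 0, 0], [0, 0, 0], 0.5]]'

```text
clock: 42.6
position: [0.5784, 0.0745, 0.0592]
tool_rot: [3.141, 0.004, -3.132]
force: [-4.6, -1.4, 12.2]
grip_width: 0.0462
finger_force: 76.9
```

>>> play_rows --plan '[[[0, 0, 0], [0, 0, 0], 0], [[0, 0, 0], [0, 0, 0], -0.5], [[0, 0, 0], [0, 0, 0], -0.5], [[0, 0, 0], [0, 0, 0], -0.5], [[0, 0, -0.5], [0, 0, 0], -0.5], [[0, 0, -1], [0, 0, 0], -0.5], [[0, 0, -1], [0, 0, 0], -0.5], [[0, 0, -1], [0, 0, 0], -0.5], [[0, 0, -1], [0, 0, 0], -1], [[0, 0, -1], [0, 0, 0], -1], [[0, 0, -1], [0, 0, 0], -1], [[0, 0, -1], [0, 0, 0], -1], [[0, -0.5, 0], [0, 0, 0], -1], [[0, -1, 0], [0, 0, 0], -1], [[0, -1, 0], [0, 0, 0], -1], [[0, 0, 0], [0, 0, 0], -1]]'

```text
clock: 44.6
position: [0.578, 0.0093, 0.2454]
tool_rot: [3.141, 0.003, -3.135]
force: [0.6, -0.3, 0.1]
grip_width: 0.0856
finger_force: 0.0
```

```bash
python3 - <<'E'
from h import *
s=bot.observe(); print(s["position"],s["tool_rot"])
f=grab_frame("wrist"); np.savez("pics/w11.npz",**f); seat(f,[.5867,-.0892]); seat(f,[.5855,.0738])
W=cloud(f); hsv=cv2.cvtColor(f["pixels"],cv2.COLOR_RGB2HSV)
box=(abs(W[...,0]-.586)<.07)&(abs(W[...,1]+.007)<.135)
m=(abs(W[...,2]-.078)<.0035)&(hsv[...,2]<110)&box
n,l,st,_=cv2.connectedComponentsWithStats(m.astype(np.uint8)); k=1+st[1:,4].argmax(); m=cv2.morphologyEx((l==k).astype(np.uint8),2,np.ones((3,3)));print("plate",rect(f,m,.078)[:5])
g=blocks("top"); W=cloud(g)
m=(W[...,2]>.04)&(W[...,2]<.06)&(abs(W[...,0]-.389)<.2)&(abs(W[...,1]-.374)<.2)&(g["depth"]>0)
m=cv2.morphologyEx(m.astype(np.uint8),3,np.ones((15,15)));m=cv2.morphologyEx(m,2,np.ones((3,3)));print("lid",rect(g,m,.052)[:5])
m=(W[...,2]>.075)&(W[...,2]<.095)&(abs(W[...,0]-.389)<.07)&(abs(W[...,1]-.374)<.05)
print("bar",rect(g,m,.088)[:5])
E
```

```text
[0.57795476 0.0093074  0.24541068] [ 3.14146439e+00  2.68734759e-03 -3.13540351e+00]
top z 0.1045 slopes deg [ 0.32 -1.62] (array([ 0.5872, -0.0857]), (101.1, 51.3), np.float64(0.5), (25, 50)) 8805
top z 0.1043 slopes deg [0.29 0.89] (array([0.5847, 0.0749]), (100.9, 49.3), np.float64(0.6), (25, 49)) 8560
plate (585.5, 1.7, 160.2, 124.8, 89.6)
top (array([ 0.7832, -0.0938]), (121.4, 79.6), np.float64(86.1), (10, 70)) [296 129  54  37] rgb [246. 247. 247.]
top (array([ 0.5031, -0.2262]), (97.7, 46.6), np.float64(0.4), (23, 46)) [368 245  21  43] rgb [217. 210. 207.]
top (array([ 0.3776, -0.4448]), (100.1, 48.7), np.float64(143.9), (34, 18)) [456 300  34  42] rgb [105. 246. 245.]
lid (389.0, 369.7, 264.4, 141.4, -4.3)
bar (389.5, 369.4, 88.8, 18.1, -4.6)
```

>>> play_rows --plan '[[[0.5, 0.975, 0], [0, 0, 0], -1], [[0.5, 0.975, 0], [0, 0, 0], -1], [[0.5, 0.975, 0], [0, 0, 0], -1], [[0.5, 0.975, 0], [0, 0, 0], -1], [[0.5, 0.975, 0], [0, 0, 0], -1], [[0.5, 0.975, 0], [0, 0, 0], -1], [[0.5, 0.975, 0], [0, 0, 0], -1], [[0.5, 0.975, 0], [0, 0, 0], -1], [[0.5, 0.975, 0], [0, 0, 0], -1], [[0.5, 0.975, 0], [0, 0, 0], -1], [[0.5, 0.975, 0], [0, 0, 0], -1], [[0.5, 0.975, 0], [0, 0, 0], -1], [[0.5, 0.975, 0], [0, 0, 0], -1], [[0.5, 0.975, 0], [0, 0, 0], -1], [[0.5, 0.95, 0], [0, 0, 0], -1], [[0, 0, 0], [0, 0, 0.55], -1], [[0, 0, 0], [0, 0, 0], -1]]'

```text
clock: 46.82
position: [0.3866, 0.3757, 0.2455]
tool_rot: [3.14, 0.003, 3.07]
force: [0.5, -0.0, 0.9]
grip_width: 0.0858
finger_force: 0.0
```

```bash
python3 - <<'E'
from h import *
s=bot.observe(); print(s["position"],s["tool_rot"])
f=grab_frame("wrist"); np.savez("pics/w12.npz",**f); W=cloud(f)
m=(abs(W[...,2]-.088)<.005)&(abs(W[...,0]-.389)<.08)&(abs(W[...,1]-.374)<.04)
n,l,st,_=cv2.connectedComponentsWithStats(m.astype(np.uint8)); k=1+st[1:,4].argmax(); r=rect(f,l==k,.088)[:5]; print("bar",r)
go([r[0]/1000,r[1]/1000,.033],[np.pi,0,np.radians(r[4]+180)])
w=dict(np.load("pics/w11.npz")); W=cloud(w)
for c in([.587,-.088],[.5855,.0745]):
    m=(abs(W[...,2]-.1045)<.004)&(abs(W[...,0]-c[0])<.045)&(abs(W[...,1]-c[1])<.019); q=W[m]; a=np.linalg.lstsq(np.c_[q[:,:2]-c,np.ones(len(q))],q[:,2],rcond=None)[0]; print(a[2].round(4),np.degrees(a[:2]).round(2),m.sum())
g=blocks("top"); cv2.imwrite("pics/t12.png",cv2.resize(g["pixels"][170:350,190:500,::-1],None,fx=2.5,fy=2.5))
E
```

```text
[0.38658361 0.37566804 0.24548035] [3.14041105 0.0032763  3.07011044]
bar (389.2, 376.3, 89.2, 13.2, -4.5)
shift [-0.06  0.03  8.5 ] turn [0.01 0.02 0.05]
0.1048 [-0.09  0.11] 6139
0.1046 [-0.16 -0.01] 6107
top (array([ 0.5847, -0.0113]), (91.4, 46.5), np.float64(1.1), (16, 25)) [276 210  21  40] rgb [242. 244. 246.]
top (array([ 0.5031, -0.2262]), (97.7, 46.6), np.float64(0.4), (19, 37)) [368 245  21  43] rgb [206. 198. 195.]
top (array([ 0.3775, -0.4448]), (100.1, 48.8), np.float64(143.6), (42, 20)) [456 300  37  42] rgb [ 92. 240. 236.]
top (array([ 0.3413, -0.1569]), (99.5, 47.9), np.float64(12.7), (12, 45)) [335 315  27  45] rgb [230. 153. 241.]
```

View pics/t12.png

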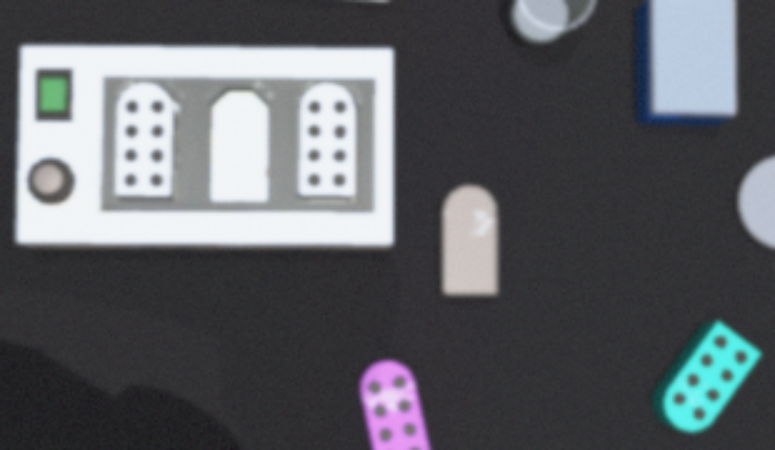

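Both heating blocks are home: tops at 0.105, slopes under 0.2°. The filler stands upright on the bench. Now back for the lid.

>>> play_rows --plan '[[[-0.06, 0.03, 0.6], [0.01, 0.02, 0.05], -0.4], [[0, 0, 1], [0, 0, 0], -0.4], [[0, 0, 1], [0, 0, 0], -0.4], [[0, 0, 1], [0, 0, 0], -0.4], [[0, 0, 1], [0, 0, 0], -0.4], [[0, 0, 1], [0, 0, 0], -0.4], [[0, 0, 1], [0, 0, 0], -0.4], [[0, 0, 1], [0, 0, 0], -0.4], [[0, 0, 0.6], [0, 0, 0], -0.4], [[0, 0, 0.3], [0, 0, 0], -0.4], [[0, 0, 0], [0, 0, 0], 0.2], [[0, 0, 0], [0, 0, 0], 1], [[0, 0, 0], [0, 0, 0], 1], [[0, 0, 0], [0, 0, 0], 1], [[0, 0, 0], [0, 0, 0], 1]]' --newtons 90

```text
clock: 48.8
position: [0.3893, 0.3759, 0.0337]
tool_rot: [3.141, 0.001, 3.061]
force: [-0.5, -1.8, 7.2]
grip_width: 0.0128
finger_force: 88.6
```

>>> play_rows --plan '[[[0, 0, -0.5], [0, 0, 0], 1], [[0, 0, -0.9], [0, 0, 0], 1], [[0, 0, -1], [0, 0, 0], 1], [[0, 0, -1], [0, 0, 0], 1], [[0, 0, -1], [0, 0, 0], 1], [[0, 0, -1], [0, 0, 0], 1], [[0, 0, -1], [0, 0, 0], 1], [[0, 0, -1], [0, 0, 0], 1], [[0, 0, -1], [0, 0, 0], 1], [[0, 0, -0.5], [0, 0, 0], 1], [[-0.27, -0.98, 0], [0, 0, 0], 1], [[-0.27, -0.98, 0], [0, 0, 0], 1], [[-0.27, -0.98, 0], [0, 0, 0], 1], [[-0.27, -0.98, 0], [0, 0, 0], 1], [[-0.27, -0.98, 0], [0, 0, 0], 1], [[-0.27, -0.98, 0], [0, 0, 0], 1], [[-0.27, -0.98, 0], [0, 0, 0], 1], [[-0.27, -0.98, 0], [0, 0, 0], 1], [[-0.27, -0.98, 0], [0, 0, 0], 1], [[-0.27, -0.98, 0], [0, 0, 0], 1]]'

```text
clock: 51.3
position: [0.4362, 0.1252, 0.2555]
tool_rot: [-3.141, 0.0, 3.061]
force: [0.8, 0.4, -2.9]
grip_width: 0.013
finger_force: 88.1
```

>>> play_rows --plan '[[[0, 0, 0], [0, 0, 0.98], 1], [[0, 0, 0], [0, 0, 0.98], 1], [[0, 0, 0], [0, 0, 0.98], 1], [[0, 0, 0], [0, 0, 0.98], 1], [[0, 0, 0], [0, 0, 0.98], 1], [[0, 0, 0], [0, 0, 0.98], 1], [[0, 0, 0], [0, 0, 0.98], 1], [[0, 0, 0], [0, 0, 0.98], 1], [[0, 0, 0], [0, 0, 0.98], 1], [[0, 0, 0], [0, 0, 0.98], 1], [[0, 0, 0], [0, 0, 0], 1]]'

```text
clock: 52.68
position: [0.4361, 0.1262, 0.2555]
tool_rot: [3.142, 0.0, 1.592]
force: [-0.6, -0.4, -3.7]
grip_width: 0.0123
finger_force: 88.2
```

```bash
python3 - <<'E'
from h import *
s=bot.observe(); print(s["position"],s["tool_rot"],s["qpos"].round(2),s["grip_width"],s["force"])
go([.5862,-.0075,.15],[np.pi,0,np.radians(90.6)])
E
```

```text
[0.4360972  0.12615351 0.25552771] [3.14156982e+00 4.99111999e-04 1.59188191e+00] [ 0.15  0.24 -0.67  1.94  0.18  1.01 -0.57] 0.012325550880405755 [-0.59543257 -0.39931473 -3.7416736 ]
shift [-5.47  5.89  4.22] turn [0.   0.   0.07]
```

>>> play_rows --plan '[[[-0.78, 0.84, 0], [0, 0, 0.07], 1], [[-0.78, 0.84, 0], [0, 0, 0], 1], [[-0.78, 0.84, 0], [0, 0, 0], 1], [[-0.78, 0.84, 0], [0, 0, 0], 1], [[-0.78, 0.84, 0], [0, 0, 0], 1], [[-0.78, 0.84, 0], [0, 0, 0], 1], [[-0.79, 0.85, 0], [0, 0, 0], 1], [[0, 0, 0.9], [0, 0, 0], 1], [[0, 0, 1], [0, 0, 0], 1], [[0, 0, 1], [0, 0, 0], 1], [[0, 0, 0.9], [0, 0, 0], 1], [[0, 0, 0], [0, 0, 0], 1]]'

```text
clock: 54.18
position: [0.5845, -0.0099, 0.1591]
tool_rot: [-3.139, 0.0, 1.582]
force: [0.0, -0.0, -2.2]
grip_width: 0.0128
finger_force: 88.2
```

```bash
python3 - <<'E'
from h import *
s=bot.observe(); print(s["position"],s["tool_rot"],s["grip_width"],s["force"])
go([.5862,-.0075,.1005],[np.pi,0,np.radians(90.6)])
f=grab_frame("wrist"); np.savez("pics/w13.npz",**f); W=cloud(f); A=Ro.from_euler("xyz",s["tool_rot"]); T=A.inv().apply((W-s["position"]).reshape(-1,3)).reshape(480,640,3)
# lid top outline in tool frame, and heater deck edges in world
m=(abs(T[...,2]+.0185)<.004)&(abs(T[...,1])<.08)&(T[...,0]>.03); print("lid tool y edges",np.percentile(T[m][:,1],[.3,99.7]).round(4),"far end x",np.percentile(T[m][:,0],99.8).round(4))
d=(abs(W[...,2]-.07)<.004)&(W[...,1]>.05)&(W[...,1]<.2)&(abs(W[...,0]-.586)<.11); print("deck x edges",np.percentile(W[d][:,0],[.3,99.7]).round(4),"y end",np.percentile(W[d][:,1],99.8).round(4))
E
```

```text
[ 0.58450197 -0.00992963  0.15908266] [-3.13885316e+00  1.87406570e-04  1.58214594e+00] 0.012839778797340226 [ 0.00335642 -0.04131826 -2.17511765]
shift [0.1  0.08 2.34] turn [-0.02  0.    0.01]
lid tool y edges [-0.0687  0.0685] far end x 0.1077Traceback (most recent call last):
  File "<stdin>", line 7, in <module>
    return _quantile_unchecked(
        a, q, axis, out, overwrite_input, method, keepdims, weights)
    return _ureduce(a,
                    func=_quantile_ureduce_func,
    ...<5 lines>...
                    overwrite_input=overwrite_input,
                    method=method)
    r = func(a, **kwargs)
    result = _quantile(arr,
                       quantiles=q,
    ...<2 lines>...
                       out=out,
                       weights=wgt)
    slices_having_nans = np.isnan(arr[-1, ...])
                                  ~~~^^^^^^^^^
IndexError: index -1 is out of bounds for axis 0 with size 0
```

>>> play_rows --plan '[[[0.1, 0.08, 0.4], [-0.02, 0, 0.01], 1], [[0, 0, 0.6], [0, 0, 0], 1], [[0, 0, 0.5], [0, 0, 0], 1], [[0, 0, 0.3], [0, 0, 0], 1], [[0, 0, 0.1], [0, 0, 0], 1], [[0, 0, 0], [0, 0, 0], 1]]'

```text
clock: 54.98
position: [0.5874, -0.0065, 0.1132]
tool_rot: [3.138, 0.0, 1.579]
force: [0.2, -0.1, -2.7]
grip_width: 0.0131
finger_force: 88.5
```

>>> play_rows --plan '[[[-0.03, -0.03, 0.12], [0.015, 0, 0], 1], [[0, 0, 0.12], [0, 0, 0], 1], [[0, 0, 0.1], [0, 0, 0], 1], [[0, 0, 0.1], [0, 0, 0], 1], [[0, 0, 0], [0, 0, 0], 1]]'

```text
clock: 55.6
position: [0.5864, -0.0073, 0.1019]
tool_rot: [3.141, 0.0, 1.579]
force: [-0.0, -0.3, -3.0]
grip_width: 0.0126
finger_force: 88.5
```

>>> play_rows --plan '[[[0, 0, 0.05], [0, 0, 0], 1], [[0, 0, 0.05], [0, 0, 0], 1], [[0, 0, 0.02], [0, 0, 0], 1], [[0, 0, 0], [0, 0, 0], 1]]'

```text
clock: 56.1
position: [0.5868, -0.0073, 0.1008]
tool_rot: [3.14, 0.001, 1.579]
force: [-10.0, -0.2, 27.5]
grip_width: 0.0131
finger_force: 92.9
```

>>> play_rows --plan '[[[0, 0, 0], [0, 0, 0], 0.3], [[0, 0, 0], [0, 0, 0], -0.3], [[0, 0, 0], [0, 0, 0], -0.3], [[0, 0, 0], [0, 0, 0], -0.3], [[0, 0, -0.6], [0, 0, 0], -0.3], [[0, 0, -1], [0, 0, 0], -0.3], [[0, 0, -1], [0, 0, 0], -0.3], [[0, 0, -1], [0, 0, 0], -0.3], [[0, 0, -1], [0, 0, 0], -0.3], [[0, 0, -1], [0, 0, 0], 1], [[0.9, -0.2, 0], [0, 0, 0], 1], [[0.9, -0.2, 0], [0, 0, 0], 1], [[0.9, -0.2, 0], [0, 0, 0], 1], [[0.9, -0.2, 0], [0, 0, 0], 1], [[0, 0, 0], [0, 0, 0], 1]]'

```text
clock: 57.98
position: [0.5653, 0.0845, 0.2402]
tool_rot: [3.14, -0.0, 1.582]
force: [0.3, -0.9, 0.2]
grip_width: 0.0
finger_force: 0.0
```

```bash
python3 - <<'E'
from h import *
s=bot.observe(); print(s["position"],s["tool_rot"],s["grip_width"])
f=grab_frame("wrist"); np.savez("pics/w14.npz",**f); W=cloud(f); cv2.imwrite("pics/w14.png",f["pixels"][...,::-1])
m=(abs(W[...,2]-.119)<.004)&(abs(W[...,0]-.586)<.09)&(W[...,1]>-.17)&(W[...,1]<.15); mm=cv2.morphologyEx(m.astype(np.uint8),3,np.ones((41,41)))
print("lid",rect(f,mm,.119)[:5]); q=W[m]; a=np.linalg.lstsq(np.c_[q[:,:2]-[.586,-.007],np.ones(len(q))],q[:,2],rcond=None)[0]; print("lid top z",a[2].round(4),"slope",np.degrees(a[:2]).round(2))
m=(W[...,2]>.085)&(W[...,2]<.1)&(np.hypot(W[...,0]-.549,W[...,1]-.162)<.025)
print("button",rect(f,m,.092)[:4],np.median(W[m][:,2]))
g=grab_frame("top"); T=cloud(g)
m=(abs(T[...,2]-.119)<.006)&(abs(T[...,0]-.586)<.1)&(abs(T[...,1]+.01)<.16); print("top lid",rect(g,cv2.morphologyEx(m.astype(np.uint8),3,np.ones((15,15))),.119)[:5])
E
```

```text
[0.56534027 0.08445414 0.24017274] [ 3.13974074e+00 -4.27437119e-04  1.58151804e+00] 2.246774103910972e-05
lid (586.1, 40.6, 171.2, 137.7, -89.7)
lid top z 0.1188 slope [-0.09 -0.05]
button (550.4, 162.8, 26.8, 26.7) 0.09140289795344314
top lid (586.3, -41.7, 201.9, 138.4, -89.1)
```

View pics/w14.png

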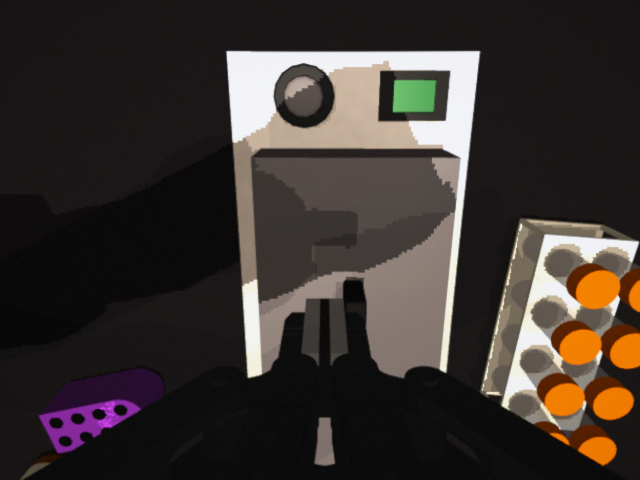

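The lid is seated: its top is at 0.1188 and it is level. The button is at (303,93) in the wrist view, i.e. (0.550, 0.163). I'll move over it.

>>> play_rows --plan '[[[0.8, -0.15, 0], [0, 0, 0], 1], [[0.8, -0.15, 0], [0, 0, 0], 1], [[0.8, -0.15, 0], [0, 0, 0], 1], [[0.75, -0.15, 0], [0, 0, 0], 1], [[0, 0, 1], [0, 0, 0], 1], [[0, 0, 1], [0, 0, 0], 1], [[0, 0, 1], [0, 0, 0], 1], [[0, 0, 1], [0, 0, 0], 1], [[0, 0, 1], [0, 0, 0], 1], [[0, 0, 0.8], [0, 0, 0], 1], [[0, 0, 0.5], [0, 0, 0], 1], [[0, 0, 0], [0, 0, 0], 1]]'

```text
clock: 59.58
position: [0.55, 0.1612, 0.081]
tool_rot: [3.141, 0.0, 1.579]
force: [-0.1, 0.1, -0.5]
grip_width: 0.0006
finger_force: 0.0
```

>>> play_rows --plan '[[[0.05, 0, 0.3], [0, 0, 0], 1], [[0, 0, 0.2], [0, 0, 0], 1], [[0, 0, 0.1], [0, 0, 0], 1], [[0, 0, 0.1], [0, 0, 0], 1], [[0, 0, 0], [0, 0, 0], 1]]'

```text
clock: 60.2
position: [0.5504, 0.1626, 0.0642]
tool_rot: [3.14, 0.0, 1.579]
force: [0.4, 0.8, 4.0]
grip_width: -0.0003
finger_force: 2.3
```

>>> play_rows --plan '[[[0, 0, 0.07], [0, 0, 0], 1], [[0, 0, 0.07], [0, 0, 0], 1], [[0, 0, 0.04], [0, 0, 0], 1], [[0, 0, 0], [0, 0, 0], 1]]'

```text
clock: 60.7
position: [0.5509, 0.1627, 0.0627]
tool_rot: [3.138, 0.001, 1.579]
force: [-17.0, -6.6, 63.1]
grip_width: -0.0003
finger_force: 30.9
```

The button is bottomed out. Retracting straight up and clear.

>>> play_rows --plan '[[[0, 0, -0.3], [0, 0, 0], 1], [[0, 0, -0.6], [0, 0, 0], 1], [[0, 0, -1], [0, 0, 0], 1], [[0, 0, -1], [0, 0, 0], 1], [[0, 0, -1], [0, 0, 0], 1], [[0, 0, -1], [0, 0, 0], 1], [[0, 0, -1], [0, 0, 0], 1], [[0, 0, -1], [0, 0, 0], 1], [[0, -1, 0], [0, 0, 0], 1], [[0, -1, 0], [0, 0, 0], 1], [[0, -1, 0], [0, 0, 0], 1], [[0, -1, 0], [0, 0, 0], 1], [[0, 0, 0], [0, 0, 0], 1]]'

```text
clock: 62.32
position: [0.4489, 0.1615, 0.2325]
tool_rot: [3.14, 0.001, 1.58]
force: [0.5, 0.5, 0.7]
grip_width: 0.0003
finger_force: 0.0
```

```bash
python3 - <<'E'
from h import *
s=bot.observe(); print(s["clock"],s["position"],s["force"])
g=grab_frame("top"); T=cloud(g)
m=(abs(T[...,2]-.119)<.006)&(abs(T[...,0]-.586)<.1)&(abs(T[...,1]+.01)<.16); print("top lid",rect(g,cv2.morphologyEx(m.astype(np.uint8),3,np.ones((15,15))),.119)[:5],np.median(T[m][:,2]))
f=grab_frame("wrist"); W=cloud(f)
m=(W[...,2]>.08)&(W[...,2]<.1)&(np.hypot(W[...,0]-.549,W[...,1]-.162)<.012); print("button z",np.median(W[m][:,2]))
m=(abs(W[...,2]-.119)<.004)&(abs(W[...,0]-.586)<.09)&(W[...,1]>-.17)&(W[...,1]<.15); q=W[m]; a=np.linalg.lstsq(np.c_[q[:,:2]-[.586,-.007],np.ones(len(q))],q[:,2],rcond=None)[0]; print("lid z",a[2].round(4),"slope",np.degrees(a[:2]).round(2),"end y",np.percentile(q[:,1],99.8))
blocks("side"); cv2.imwrite("pics/t15.png",g["pixels"][60:420,:,::-1])
E
```

```text
62.325 [0.44892687 0.16145973 0.23250886] [0.48904035 0.53116374 0.7345139 ]
top lid (585.9, -10.5, 263.6, 138.6, -89.4) 0.11794278452454723
button z 0.09163795736512823
lid z 0.1188 slope [-0.06 -0.12] end y 0.1256838758714167
side (array([ 0.3402, -0.1536]), (95.1, 53.9), np.float64(13.2), (15, 50)) [374 241  34  18] rgb [163.2  78.  196. ]
```

View pics/t15.png

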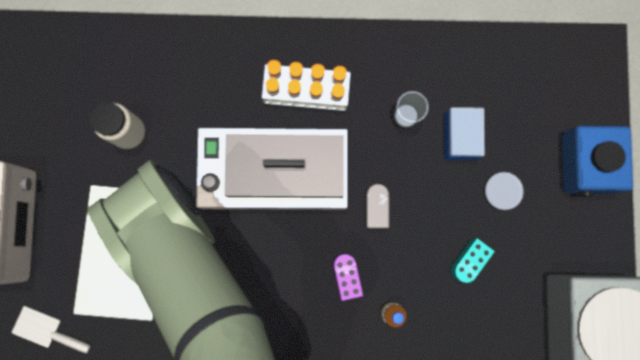

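The picture shows the lid square on the heater at (286,165), the button released, the filler upright at (378,206), and everything else where it started. I'm handing the job in.

```bash
python3 -c "
from workcell import bot
print(bot.job_done())"
```

```text
the job is handed in; nothing more can be done
None
```

I tipped the lid 18° and laid it on the mat, stood the one filler on the bench, seated both heating blocks, put the lid back square on the deck, then pressed start and handed in at about 62 s; no verdict came back, and the press read 63 N at the wrist.

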